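# Clear the potter's board: nest the hexagonal tiles, sort the kiln post and loop tool

## Task

Sort the things on the round white board: lay the three hexagonal tiles flat in the plywood tray, packed together as a honeycomb cluster so that each tile has a flat face against a flat face of both others; stand the kiln post upright in the grey bin; and lay the loop tool flat in the red tray. Set the tiles down gently, since they chip if dropped, and leave the little grey pinch pot and the small round clay button where they are on the board.

Things in the scene. Friction and masses are not known exactly. Their poses are not given: they have to be found in the camera images.
- tile_blue: loose hexagonal ceramic tile lying flat, blue glaze on top of a terracotta body; 56 mm across the flat faces, 64.7 mm across the corners, 20 mm thick, about 0.11 kg. Origin: centre of its underside. z up; its x axis is square to one of its flat side faces (so side faces look along x and every 60 degrees from it). It stands free, with finger room all round.
- tile_green: loose hexagonal ceramic tile lying flat, green glaze on top of a terracotta body; 56 mm across the flat faces, 64.7 mm across the corners, 20 mm thick, about 0.11 kg. Origin: centre of its underside. z up; its x axis is square to one of its flat side faces (so side faces look along x and every 60 degrees from it). It stands free, with finger room all round.
- tile_yellow: loose hexagonal ceramic tile lying flat, yellow glaze on top of a terracotta body; 56 mm across the flat faces, 64.7 mm across the corners, 20 mm thick, about 0.11 kg. Origin: centre of its underside. z up; its x axis is square to one of its flat side faces (so side faces look along x and every 60 degrees from it). It stands free, with finger room all round.
- kiln_post: loose kiln post, a plain pinkish-brown solid ceramic cylinder standing upright, 36 mm diameter, 60 mm tall, about 0.12 kg. Origin: centre of its underside, z up along its axis.
- loop_tool: loose double-ended clay loop tool lying flat: a square wooden handle 70 mm long and 18 mm wide and high with a thin steel loop at each end, 123 mm long overall, about 0.05 kg, balanced at its middle. Origin: under the middle of the handle at its underside; x along the tool, z up.
- tile_tray: fixed square plywood tray with a thin dark wooden lip, 212 mm outside, 200 mm inside. Its floor is 8 mm above the table and the lip stands only 5 mm above the floor (13 mm above the table). Origin: centre of its underside, at table height; x and y along its sides, z up.
- post_bin: fixed grey plastic open square bin, 120 mm outside, 110 mm inside, 35 mm high, walls and floor 5 mm thick; it stands on a 3 mm cork mat. Origin: centre of its underside (3 mm above the table); x and y along its sides, z up.
- tool_tray: fixed red plastic shallow open tray on the same cork mat, 110 mm along its x and 180 mm along its y outside, 15 mm high, walls and floor 5 mm thick (100 by 170 mm inside). Origin: centre of its underside (3 mm above the table), z up.
- pinch_pot: bystander: small loose grey bowl, 42 mm across and 24 mm high, at the middle of the round white board on which the things lie, among them; to be left where it is. Origin: centre of its underside. (The white board is 12 mm thick, 350 mm across and fixed, so the things' undersides start 12 mm above the table.)
- clay_button: bystander: small loose grey clay disc, 24 mm across and 8 mm high, near the rim of the white board; to be left where it is. Origin: centre of its underside.
There are look-alikes about, which are no part of the job. Leave any pink look-alike of the tile_green alone. What is shaped like the tile_blue but purple is not meant.

How it is judged:
At the end, for the whole second after the job is handed in: Tiles flat in the tray (centres within 75 mm of its centre along each side), each two at most 62 mm apart, faces parallel to 0.17 rad; post upright to 0.1 rad on the grey bin's floor; tool level to 0.07 rad in the red tray (within 50 mm across, 40 mm along); all released, at rest (angle between each of tile_blue, tile_green, tile_yellow, kiln_post's own z axis and vertical below 0.1 rad and z of each of tile_blue, tile_green, tile_yellow in the frame of tile_tray below 0.012 m and x of tile_blue in the frame of tile_tray between -0.075 and 0.075 m and y of tile_blue in the frame of tile_tray between -0.075 and 0.075 m and x of tile_green in the frame of tile_tray between -0.075 and 0.075 m and y of tile_green in the frame of tile_tray between -0.075 and 0.075 m and x of tile_yellow in the frame of tile_tray between -0.075 and 0.075 m and y of tile_yellow in the frame of tile_tray between -0.075 and 0.075 m and horizontal distance between tile_blue and tile_green below 0.062 m and (angle between the x axis of tile_blue and the x axis of tile_green, either way round below 0.17 rad or angle between the x axis of tile_blue and the x axis of tile_green, either way round between 0.877198 and 1.2172 rad) and horizontal distance between each of tile_blue, tile_green and tile_yellow below 0.062 m and (angle between the x axis of tile_blue and the x axis of tile_yellow, either way round below 0.17 rad or angle between the x axis of tile_blue and the x axis of tile_yellow, either way round between 0.877198 and 1.2172 rad) and (angle between the x axis of tile_green and the x axis of tile_yellow, either way round below 0.17 rad or angle between the x axis of tile_green and the x axis of tile_yellow, either way round between 0.877198 and 1.2172 rad) and z of kiln_post in the frame of post_bin below 0.012 m and x of kiln_post in the frame of post_bin between -0.042 and 0.042 m and y of kiln_post in the frame of post_bin between -0.042 and 0.042 m and angle between loop_tool's own x axis and vertical between 1.5 and 1.64 rad and z of loop_tool in the frame of tool_tray below 0.025 m and x of loop_tool in the frame of tool_tray between -0.05 and 0.05 m and y of loop_tool in the frame of tool_tray between -0.04 and 0.04 m and linear speed of each of tile_blue, tile_green, tile_yellow, kiln_post, loop_tool below 0.02 m/s and contact force between the fingers and tile_blue below 0.05 N and contact force between the fingers and tile_green below 0.05 N and contact force between the fingers and tile_yellow below 0.05 N and contact force between the fingers and kiln_post below 0.05 N and contact force between the fingers and loop_tool below 0.05 N); the robot touches nothing.
It fails at once if the blue tile is dropped: it falls freely, out of the gripper, by more than about 25 mm (contact force between the fingers and tile_blue below 0.01 N and linear speed of tile_blue above 0.7 m/s).
It fails at once if the green tile is dropped: it falls freely, out of the gripper, by more than about 25 mm (contact force between the fingers and tile_green below 0.01 N and linear speed of tile_green above 0.7 m/s).
It fails at once if the yellow tile is dropped: it falls freely, out of the gripper, by more than about 25 mm (contact force between the fingers and tile_yellow below 0.01 N and linear speed of tile_yellow above 0.7 m/s).
It fails at once if the pinch pot is shifted by more than 20 mm or tipped (distance of pinch_pot from where it was at the start of the episode above 0.02 m or angle between pinch_pot's own z axis and vertical above 0.4 rad).
It fails at once if the clay button is shifted by more than 20 mm (distance of clay_button from where it was at the start of the episode above 0.02 m).
It also fails if it takes over 125 s, if anything falls off the work surface, if the arm or the gripper's body presses on something with over 40 N, if the wrist force passes 120 N, or if a joint passes its speed limit or range.

## Robot

A 7-joint arm with a two-finger parallel gripper is mounted at the origin on the work surface. World frame = base frame: x ahead of the robot, y to its left, z up, the work surface at z = 0. Lengths are in m, angles in rad, forces in N, time in s.
With the tool pointing down it reaches from about 0.4 to 0.85 m from the base axis. Payload 10.4 kg.
Tool frame: the origin (TCP) lies on the centre line of the jaws, within the pads' length; the fingertips stand 22 mm ahead of it and the grasp point (between the pads) lies 3 mm ahead of it; x points along the fingers, y is the direction in which the jaws open and shut, and the axes are right-handed (so a half turn about x gives the same grasp; the last joint's range is limited). The gripper opens to 87 mm and grips with 3 to 60 N. Pads are 19 mm wide; open, the fingers measure 117 mm over their backs; the gripper's body (75 mm by 190 mm) begins 51 mm behind the grasp point.
Start: joints at [1.196, 0.332, -0.065, 1.46, 0.022, 1.35, -0.088], TCP at [0.215, -0.587, 0.245] pointing down, gripper open.
Joint ranges: [-2.6, 2.6], [-0.5, 2.12], [-1.47, 1.34], [0.16, 2.42], [-1.27, 4.41], [0.06, 2.06], [-2.6, 2.6]. Speed limits (rad/s): [2.22, 2.22, 2.79, 2.79, 3.14, 3.14, 3.14].

## Interface

Orientations are given as a unit quaternion [x, y, z, w].
In Python, from bench import * gives the robot as it stands.
- The arm moves only by the tool arm_command, never from a script. Its argument "targets" is one flat list of numbers, 7 for each row, row after row: the turn, a rotation vector about the tool's x, y, z in units of 45 degrees (1.0 is 45 degrees), then the shift along the tool's x, y, z in units of 25 mm (1.0 is 25 mm), then the opening, from 0 (shut) to 1 (fully open). In form: [wx, wy, wz, tx, ty, tz, fingers, wx, wy, wz, tx, ty, tz, fingers, ...]. A call has 1 to 12 rows; each row shifts and turns the pose as measured when the row begins, along the tool's axes as they then stand; what a row does not reach is not made up. A row lasts 1/12 s, in which the tool goes at most 41.7 mm and 7.16 degrees, less where a joint would pass 70% of its speed; a pose out of reach is approached as far as the arm can. A call with a number of a shift or a turn outside -1 to 1 is refused whole. A call with a gripper value outside its range is refused whole. The fingers move at their own pace and stop on an object; "newtons" is the grip in N (left out, the last holds). Time passes only in rows, so rows that do not move let the fingers close. It gives the time, the measured TCP pose, the force and the opening at its end, in the units of the state.
- read_state(): the state, without advancing time (a new reading comes with each control period).
- camera(name): name is "scene" or "top" or "wrist"; returns the picture (420x560x3 uint8, red, green, blue); there is no depth.
- calibration(name): a dict with "camera_matrix" (3x3 intrinsics, pixels), "D" ([k1, k2, p1, p2, k3] as OpenCV has them; the pictures are not rectified), "R" (3x3) and "t" (3): a world point X has camera coordinates R X + t; the wrist camera has in their place "tool_from_camera" (4x4, takes a point from camera to tool coordinates, whose origin is the TCP and whose axes are the tool frame's). Camera axes: x right, y down, z forward; pixel columns grow to the right and rows downward; lengths in m; the calibration is good to about 2 mm. A picture is of the moment at which its call begins: read the wrist's pose just before it. calibration takes no time and is no camera call.
- close_job(): hands the job in, once; it reports no verdict.
The state is a dict: "time": time; "joint_positions": joint angles; "joint_vel": joint speeds; "joint_torque": joint torques, N m; "ee_pos": TCP position; "eef_rot": TCP orientation; "ft_force": force on the tool from outside, world axes, zero at the start; "torque": the same for the moment, N m; "width": finger opening in m.
Only numpy, scipy, OpenCV 4.12 (cv2) and the standard library are available. Lean on these libraries where they do the work, as an engineer would, in place of code of your own. Each camera call takes 0.05 s, during which the arm holds its last target.

## Working session

There is one attempt and no reset: what is moved stays moved. The work goes in short steps, Python scripts to look and compute and a tool call to move; the robot and the scene stay as the last step left them, time stands still between calls to the robot, and variables do not carry over. Pictures are saved under pics/ and viewed, and the job is handed in when it is done.

Besides the shell and the picture viewer there is one more tool, called after "Request:" by a JSON object that holds its "op" and its "data", one argument or row to a line. arm_command: Moves the arm, as the interface text tells. Shifts and turns lie within -1 to 1; 1 stands for 25 mm of shift or 45 degrees of turn. Its arguments: {"type":"object","properties":{"targets":{"type":"array","items":{"type":"number","minimum":-1,"maximum":1}},"newtons":{"type":"number"}},"required":["targets"]}

```bash
ls; mkdir -p pics; python3 - <<'E'
from bench import *
import cv2
s=read_state()
for k in s: print(k,s[k])
for n in ("scene","top","wrist"):
    im=camera(n); cv2.imwrite(f"pics/{n}0.png",im[:,:,::-1]); print(n,calibration(n))
E
```

```text
pics
time 0.0
joint_positions [ 1.19638633  0.33290172 -0.06469928  1.46093953  0.02160364  1.34989265
 -0.08851794]
joint_vel [-0.00026462  0.00205411 -0.00028931 -0.00073774  0.00028732 -0.00214158
  0.00102227]
joint_torque [-3.21234775e-04 -6.23248386e+01  2.45667488e-02 -3.89886940e+01
 -6.12370460e-02  3.97498417e-02  1.33511958e-04]
ee_pos [ 0.21524577 -0.58638857  0.24373613]
eef_rot [-0.69608105 -0.1242425   0.69630842 -0.12324591]
ft_force [-0.73818263 -0.24894289  0.02186037]
torque [ 0.03949736 -0.05342122 -0.00688994]
width 0.08716733309572568
scene {'camera_matrix': array([[380.48600656,   0.        , 282.37513644],
       [  0.        , 380.48600656, 207.55592474],
       [  0.        ,   0.        ,   1.        ]]), 'D': array([0.01298415, 0.        , 0.        , 0.        , 0.        ]), 'R': array([[ 0.51425087,  0.85743869,  0.01857255],
       [ 0.61597488, -0.35419097, -0.70365027],
       [-0.59675874,  0.37329299, -0.7103037 ]]), 't': array([-0.26117305, -0.28396189,  1.18142953])}
top {'camera_matrix': array([[444.64517211,   0.        , 275.13795699],
       
[... 286 characters left out ...]
17212,  0.01756788, -0.99586129]]), 't': array([0.00327959, 0.50987707, 1.04911832])}
wrist {'camera_matrix': array([[348.48473219,   0.        , 277.73765255],
       [  0.        , 348.48473219, 214.65346411],
       [  0.        ,   0.        ,   1.        ]]), 'D': array([-0.0051369,  0.       ,  0.       ,  0.       ,  0.       ]), 'tool_from_camera': array([[ 8.38579484e-04, -2.83545457e-01,  9.58958430e-01,
        -1.38820309e-01],
       [ 9.99999395e-01,  9.19938515e-04, -6.02460516e-04,
         5.82827615e-04],
       [-7.11357852e-04,  9.58958356e-01,  2.83546057e-01,
        -7.74432020e-02],
       [ 0.00000000e+00,  0.00000000e+00,  0.00000000e+00,
         1.00000000e+00]])}
```

View pics/top0.png

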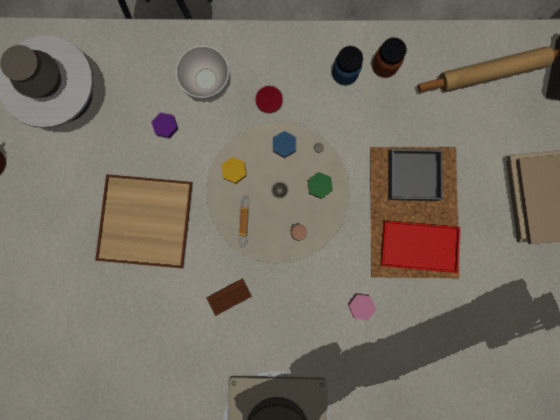

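View pics/scene0.png

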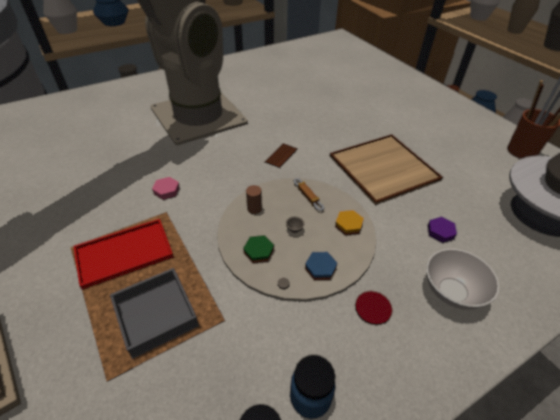

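View pics/wrist0.png

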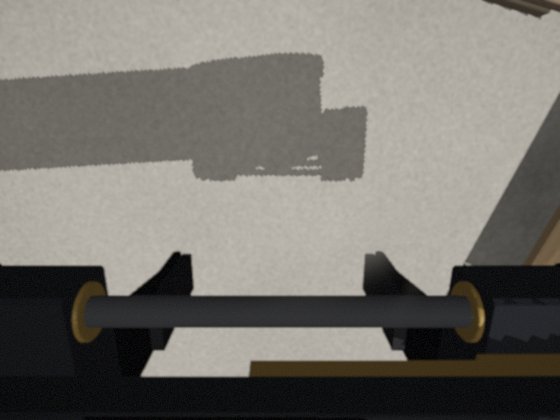

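The top view shows the candidates.
- **Targets:** blue tile (284,144), yellow (234,170), green (320,185), post (300,232), loop tool (243,221).
- **Leave alone:** pot (280,190) and button (319,147).
- **Look-alikes:** the purple hexagon at (165,125) and the pink hexagon at (362,307) lie off the board and are not meant.
- **Containers:** plywood tray (145,221), grey bin (415,175), red tray (420,246).

Next I'll measure these and confirm the tiles in an enlarged crop.

```bash
cat > h.py <<'E'
import numpy as np, cv2
from bench import *
from scipy.spatial.transform import Rotation as Ro
def ray(name,px,pose=None):
    c=calibration(name); K=c["camera_matrix"]
    u=cv2.undistortPoints(np.array(px,float).reshape(-1,1,2),K,c["D"]).reshape(-1,2)
    d=np.c_[u,np.ones(len(u))]
    if name=="wrist":
        p,q=pose; R=Ro.from_quat(q).as_matrix(); T=c["tool_from_camera"]
        return R@T[:3,3]+p, d@(R@T[:3,:3]).T
    R,t=c["R"],c["t"]; return -R.T@t, d@R
def onplane(name,px,z,pose=None):
    o,d=ray(name,px,pose); return o+d*((z-o[2])/d[:,2])[:,None]
def mask(im,h,s=(80,255),v=(40,255)):
    hsv=cv2.cvtColor(im,cv2.COLOR_RGB2HSV)
    if h[0]<=h[1]: m=cv2.inRange(hsv,(h[0],s[0],v[0]),(h[1],s[1],v[1]))
    else: m=cv2.inRange(hsv,(h[0],s[0],v[0]),(180,s[1],v[1]))|cv2.inRange(hsv,(0,s[0],v[0]),(h[1],s[1],v[1]))
    return m
def blobs(m,a0=30):
    cs,_=cv2.findContours(m,cv2.RETR_EXTERNAL,cv2.CHAIN_APPROX_NONE)
    return sorted([c for c in cs if cv2.contourArea(c)>a0],key=cv2.contourArea,reverse=True)
def hexfit(P):
    # P: Nx2 world contour; centroid, phase of face normal (mod 60 deg), across-flats
    A=cv2.contourArea(P.astype(np.float32)); M=cv2.moments((P*1000).astype(np.float32))
    c=np.array([M["m10"],M["m01"]])/M["m00"]/1000
    d=P-c; th=np.unwrap(np.arctan2(d[:,1],d[:,0])); r=np.hypot(*d.T)
    g=np.linspace(-np.pi,np.pi,720,endpoint=False)
    tt=np.arctan2(d[:,1],d[:,0]);o=np.argsort(tt)
    rr=np.interp(g,tt[o],r[o],period=2*np.pi)
    ph=np.angle((rr*np.exp(-6j*g)).sum()) # r max at corner: cos(6(th-tc)) -> phase=-6tc
    corner=-ph/6
    face=np.degrees(corner)+30
    return c,face%60,np.sqrt(A/0.866)
def yaw():
    s=read_state(); R=Ro.from_quat(s["eef_rot"]).as_matrix(); return s,R
def go(xy=None,z=None,jaw=None,turnsign=None):
    """print delta in units; jaw = world angle (deg) of the tool y axis, mod 180"""
    s=read_state(); R=Ro.from_quat(s["eef_rot"]).as_matrix(); p=np.array(s["ee_pos"])
    j=np.degrees(np.arctan2(R[1,1],R[0,1])); tilt=np.degrees(np.arccos(-R[2,0]))
    print("t%.2f"%s["time"],"tcp",p.round(4),"jaw %.1f tilt %.2f"%(j,tilt),"w %.4f"%s["width"],"F",np.round(s["ft_force"],1),"q1,q7",np.round([s["joint_positions"][0],s["joint_positions"][6]],2))
    t=p.copy()
    if xy is not None: t[:2]=xy
    if z is not None: t[2]=z
    if jaw is not None:
        dj=(jaw-j+90)%180-90
        # level target
        a=np.radians(j+dj); Rt=np.c_[[0,0,-1],[np.cos(a),np.sin(a),0],np.cross([0,0,-1],[np.cos(a),np.sin(a),0])]
        rv=Ro.from_matrix(R.T@Rt).as_rotvec(degrees=True)
        print("turn deg",rv.round(2),"units",(rv/45).round(3), "shift after turn (units, tool axes)",(Rt.T@(t-p)/.025).round(2))
    print("shift units now", (R.T@(t-p)/.025).round(2), "dist mm",round(np.linalg.norm(t-p)*1000,1))
E
python3 - <<'E'
from h import *
im=cv2.imread("pics/top0.png")[:,:,::-1].copy()
o,_=ray("top",[[0,0]]);print("cam",o)
hsv=cv2.cvtColor(im,cv2.COLOR_RGB2HSV)
for n,p in dict(blue=(284,144),yel=(234,170),gre=(320,185),post=(300,232),tool=(243,221),toolend=(243,203),pot=(280,190),but=(319,147),tray=(145,221),red=(420,246),bin=(415,175),pink=(362,307),purp=(165,125),board=(260,150),lip=(106,215)).items(): print(n,hsv[p[1],p[0]])
for n,h in dict(blue=(100,118),yellow=(20,32),green=(50,80)).items():
    for c in blobs(mask(im,h,(120,255),(50,255)),100):
        x=c.reshape(-1,2); 
        if not(200<x[:,0].mean()<350 and 120<x[:,1].mean()<270): continue
        P=onplane("top",x,0.032)[:,:2]; print(n,x.mean(0).round(1),hexfit(P),cv2.contourArea(c))
cv2.imwrite("pics/crop0.png",cv2.resize(im[110:275,195:365][:,:,::-1],None,fx=3.5,fy=3.5,interpolation=cv2.INTER_CUBIC))
E
```

```text
cam [ 0.4142101  -0.00941734  1.09040173]
blue [104 127  92]
yel [ 22 209 154]
gre [ 63 126  87]
post [ 11 107 129]
tool [ 14 175 121]
toolend [ 18  30 103]
pot [ 16  43 102]
but [19 45 97]
tray [ 18 106 145]
red [  1 209 151]
bin [15  6 86]
pink [169  88 151]
purp [141 172  95]
board [ 22  43 137]
lip [ 17 104 144]
blue [284.  143.9] (array([ 0.66862986, -0.01012758]), np.float64(30.94912768175168), np.float64(0.049796831728285376)) 361.0
yellow [233.4 169.4] (array([0.60474726, 0.11146283]), np.float64(38.375687955869786), np.float64(0.05459622613151774)) 438.0
green [319.3 184.7] (array([ 0.56960173, -0.09621753]), np.float64(37.643728929505045), np.float64(0.04876700514336089)) 356.0
```

View pics/crop0.png

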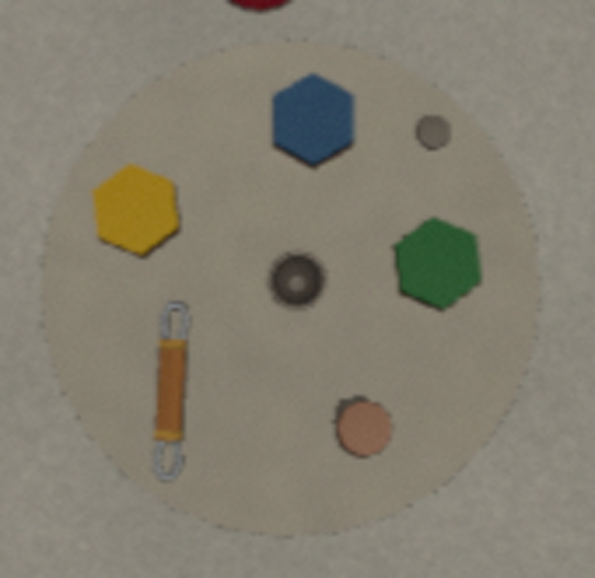

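The enlarged crop confirms the blue (313,120), yellow (137,210) and green (438,264) glazed hexagons on the board, with the post at (363,428) and the tool at (171,390). The purple and pink hexagons are outside it. I'll refine these at sub-pixel level and measure the containers.

```bash
cat >> h.py <<'E'
F=4
def up(im,F=F): return cv2.resize(im,None,fx=F,fy=F,interpolation=cv2.INTER_CUBIC)
def dn(x,F=F): return (np.asarray(x,float)+.5)/F-.5
def meas_tiles(name,im,z,box=None,pose=None,smin=70):
    U=up(im); out={}
    for n,h in dict(blue=(96,122),yellow=(17,32),green=(45,85)).items():
        sm=150 if n=="yellow" else smin
        for c in blobs(mask(U,h,(sm,255),(45,255)),100*F*F)[:6]:
            x=dn(c.reshape(-1,2)); m=x.mean(0)
            if box and not(box[0]<m[0]<box[2] and box[1]<m[1]<box[3]): continue
            P=onplane(name,x,z,pose)[:,:2]; r=hexfit(P)
            if .046<r[2]<.066: out.setdefault(n,(r[0].round(4),round(float(r[1]),1),round(float(r[2]),4)))
    return out
E
python3 - <<'E'
from h import *
im=cv2.imread("pics/top0.png")[:,:,::-1].copy(); sc=cv2.imread("pics/scene0.png")[:,:,::-1].copy()
print(meas_tiles("top",im,.032,(200,115,360,275)))
print(meas_tiles("scene",sc,.032,(215,180,380,300)))
U=up(im)
def rect(nm,m,z,box,k=1):
    for c in blobs(m,100*F*F):
        x=dn(c.reshape(-1,2)); q=x.mean(0)
        if not(box[0]<q[0]<box[2] and box[1]<q[1]<box[3]): continue
        P=(onplane("top",x,z)[:,:2]*1000).astype(np.float32); print(nm,cv2.minAreaRect(P),q.round(0))
rect("red",mask(U,(170,6),(120,255),(60,255)),.018,(370,215,465,280))
rect("tray",mask(U,(10,24),(60,255),(30,255)),.013,(90,170,200,270))
hs=cv2.cvtColor(U,cv2.COLOR_RGB2HSV)
rect("cork",mask(U,(5,20),(75,255),(30,150)),.003,(360,140,465,290))
rect("handle",mask(U,(8,18),(140,255),(60,255)),.030,(225,195,260,245))
rect("post",mask(U,(3,14),(75,255),(112,255)),.072,(285,215,315,250))
b=im[140:212,365:465]; cv2.imwrite("pics/bin0.png",cv2.resize(im[135:285,360:470][:,:,::-1],None,fx=4,fy=4,interpolation=cv2.INTER_CUBIC))
cv2.imwrite("pics/tray0.png",cv2.resize(im[165:280,85:205][:,:,::-1],None,fx=5,fy=5,interpolation=cv2.INTER_CUBIC))
for p in [(280,190),(319,147)]: print(p,onplane("top",[p],.03)[0])
E
```

```text
{'blue': (array([ 0.669 , -0.0101]), 31.2, 0.0541), 'yellow': (array([0.6044, 0.1112]), 38.2, 0.0552), 'green': (array([ 0.5696, -0.0967]), 37.8, 0.0552)}
{'blue': (array([ 0.672 , -0.0104]), 31.6, 0.055), 'yellow': (array([0.6083, 0.1101]), 39.2, 0.0585), 'green': (array([ 0.571 , -0.0963]), 38.2, 0.055)}
red ((426.6178283691406, -337.03466796875), (182.5839385986328, 110.64036560058594), 85.73475646972656) [420. 246.]
tray ((480.2056884765625, 328.76123046875), (214.71560668945312, 213.05911254882812), 85.49718475341797) [145. 220.]
cork ((511.2813720703125, -330.0867004394531), (319.8193664550781, 215.78660583496094), 0.1468270719051361) [416. 224.]
handle ((481.4093322753906, 84.92668151855469), (16.03962516784668, 59.4947509765625), 88.37149047851562) [243. 221.]
post ((454.3005065917969, -47.004798889160156), (33.899051666259766, 33.056949615478516), 22.45949363708496) [299. 232.]
(280, 190) [ 0.55618302 -0.00179914  0.03      ]
(319, 147) [ 0.6619834 -0.0948889  0.03     ]
```

View pics/bin0.png

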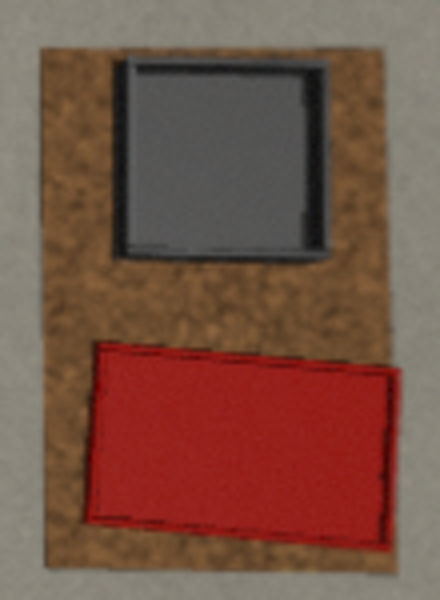

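View pics/tray0.png

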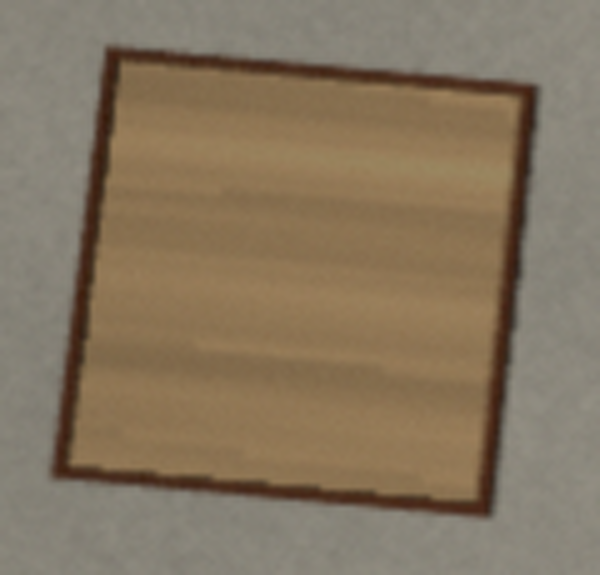

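```bash
python3 - <<'E'
from h import *
go([.5705,-.0965],.15,98)
print(onplane("top",[[416.5,174.75]],.038))
R=Ro.from_quat(read_state()["eef_rot"]).as_matrix();print(R.round(2))
E
```

```text
t0.15 tcp [ 0.2152 -0.5865  0.2439] jaw -69.8 tilt 0.06 w 0.0869 F [ 0.9  0.8 -0.5] q1,q7 [ 1.2  -0.09]
turn deg [1.215e+01 1.000e-02 6.000e-02] units [0.27  0.    0.001] shift after turn (units, tool axes) [  3.76 -17.43 -16.8 ]
shift units now [  3.77 -13.5  -20.09] dist mm 612.5
[[ 0.59486101 -0.32528759  0.038     ]]
[[-0.    0.34 -0.94]
 [ 0.   -0.94 -0.34]
 [-1.   -0.    0.  ]]
```

Request:
{"op": "arm_command", "data": {
  "targets": [0.135,0,0,0,-0.9,-0.9,1,0.135,0,0,0,-0.9,-0.9,1,0,0,0,0.3,-1,-1,1,0,0,0,0.3,-1,-1,1,0,0,0,0.3,-1,-1,1,0,0,0,0.3,-1,-1,1,0,0,0,0.3,-1,-1,1,0,0,0,0.3,-1,-1,1,0,0,0,0.3,-1,-1,1,0,0,0,0.3,-1,-1,1,0,0,0,0.3,-1,-1,1,0,0,0,0.3,-1,-1,1],
  "newtons": 20
}}

```text
time: 1.15
ee_pos: [0.4629, -0.2429, 0.1633]
eef_rot: [-0.704, -0.039, 0.708, -0.041]
ft_force: [0.8, -0.8, 0.7]
width: 0.0877
```

```bash
python3 - <<'E'
from h import *
go([.5705,-.0965],.15,98)
E
```

```text
t1.15 tcp [ 0.4629 -0.2429  0.1633] jaw -83.5 tilt 0.27 w 0.0877 F [ 0.8 -0.8  0.7] q1,q7 [ 0.7  -1.12]
turn deg [-1.51  0.26 -0.08] units [-0.034  0.006 -0.002] shift after turn (units, tool axes) [ 0.53 -5.2  -5.08]
shift units now [ 0.5  -5.33 -4.94] dist mm 182.2
```

Request:
{"op": "arm_command", "data": {
  "targets": [-0.034,0,0,0.1,-1,-1,1,0,0,0,0.1,-1,-1,1,0,0,0,0.1,-1,-1,1,0,0,0,0.1,-1,-1,1,0,0,0,0.1,-0.8,-0.7,1,0,0,0,0,-0.3,-0.3,1,0,0,0,0,0,0,1]
}}

```text
time: 1.73
ee_pos: [0.5749, -0.0828, 0.1464]
eef_rot: [-0.703, -0.054, 0.707, -0.052]
ft_force: [-0.2, -0.3, 0.6]
width: 0.0872
```

```bash
python3 - <<'E'
from h import *
go([.5705,-.0965],.15,98)
s=read_state(); im=camera("wrist"); cv2.imwrite("pics/w1.png",im[:,:,::-1])
print(meas_tiles("wrist",im,.032,None,(s["ee_pos"],s["eef_rot"])))
E
```

```text
t1.73 tcp [ 0.5749 -0.0828  0.1464] jaw -81.4 tilt 0.44 w 0.0872 F [-0.2 -0.3  0.6] q1,q7 [ 0.43 -1.47]
turn deg [0.63 0.37 0.23] units [0.014 0.008 0.005] shift after turn (units, tool axes) [-0.15  0.52  0.25]
shift units now [-0.15  0.52  0.26] dist mm 14.8
{'blue': (array([ 0.6706, -0.0112]), 31.1, 0.0549), 'yellow': (array([0.607 , 0.1018]), 46.9, 0.0517), 'green': (array([ 0.5723, -0.0968]), 37.8, 0.0553)}
```

View pics/w1.png

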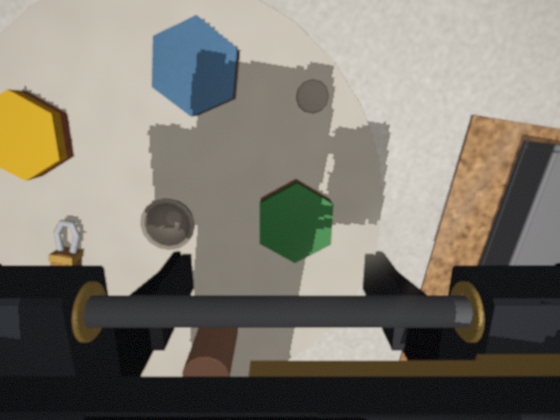

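Wrist view shows the green tile at (296,221), the pot at (167,222), the button at (313,96) and blue at (196,65). The wrist measurement agrees with top and scene within 2 mm. I'll descend on green.

```bash
python3 - <<'E'
from h import *
go([.5718,-.0968],.038,97.9)
E
```

```text
t1.78 tcp [ 0.5743 -0.0839  0.1463] jaw -81.4 tilt 0.45 w 0.0868 F [-1.3 -0.1 -0.1] q1,q7 [ 0.43 -1.47]
turn deg [0.68 0.39 0.22] units [0.015 0.009 0.005] shift after turn (units, tool axes) [4.33 0.5  0.17]
shift units now [4.33 0.51 0.14] dist mm 109.1
```

Request:
{"op": "arm_command", "data": {
  "targets": [0.015,0.009,0.005,0.5,0.5,0.15,1,0,0,0,1,0,0,1,0,0,0,1,0,0,1,0,0,0,0.6,0,0,1,0,0,0,0,0,0,1]
}}

```text
time: 2.2
ee_pos: [0.5694, -0.1084, 0.0679]
eef_rot: [0.706, 0.043, -0.705, 0.047]
ft_force: [-0.9, -0.0, 0.1]
width: 0.087
```

```bash
python3 - <<'E'
from h import *
go([.5718,-.0968],.038,97.9)
E
```

```text
t2.20 tcp [ 0.5694 -0.1084  0.0679] jaw -82.7 tilt 0.38 w 0.0870 F [-0.9 -0.   0.1] q1,q7 [ 0.44 -1.49]
turn deg [-0.57 -0.06 -0.38] units [-0.013 -0.001 -0.008] shift after turn (units, tool axes) [ 1.2  -0.45 -0.16]
shift units now [ 1.19 -0.46 -0.15] dist mm 32.2
```

Request:
{"op": "arm_command", "data": {
  "targets": [-0.013,0,-0.008,0,-0.46,-0.15,1,0,0,0,0,0,0,1]
}}

```text
time: 2.37
ee_pos: [0.5703, -0.0994, 0.0683]
eef_rot: [-0.705, -0.047, 0.706, -0.048]
ft_force: [-0.4, 0.2, 0.5]
width: 0.087
```

```bash
python3 - <<'E'
from h import *
go([.5718,-.0968],.038,97.9)
E
```

```text
t2.37 tcp [ 0.5703 -0.0994  0.0683] jaw -82.3 tilt 0.05 w 0.0870 F [-0.4  0.2  0.5] q1,q7 [ 0.44 -1.49]
turn deg [-0.22  0.04 -0.04] units [-0.005  0.001 -0.001] shift after turn (units, tool axes) [ 1.21 -0.09 -0.07]
shift units now [ 1.21 -0.09 -0.07] dist mm 30.5
```

Request:
{"op": "arm_command", "data": {
  "targets": [0,0,0,0.6,-0.09,-0.07,1,0,0,0,0.6,0,0,1,0,0,0,0,0,0,1]
}}

```text
time: 2.62
ee_pos: [0.5741, -0.0984, 0.0425]
eef_rot: [0.708, 0.046, -0.704, 0.048]
ft_force: [0.1, 0.1, -0.2]
width: 0.0873
```

```bash
python3 - <<'E'
from h import *
go([.5718,-.0968],.038,97.9)
E
```

```text
t2.62 tcp [ 0.5741 -0.0984  0.0425] jaw -82.4 tilt 0.38 w 0.0873 F [ 0.1  0.1 -0.2] q1,q7 [ 0.42 -1.51]
turn deg [-0.28 -0.31 -0.21] units [-0.006 -0.007 -0.005] shift after turn (units, tool axes) [ 0.18 -0.08  0.08]
shift units now [ 0.18 -0.08  0.08] dist mm 5.2
```

Request:
{"op": "arm_command", "data": {
  "targets": [0,0,0,0.18,-0.08,0.08,1,0,0,0,0,0,0,0,0,0,0,0,0,0,0,0,0,0,0,0,0,0,0,0,0,0,0,0,0,0,0,0,0,0,0,0,0,0,0,0,0,0,0],
  "newtons": 20
}}

```text
time: 3.2
ee_pos: [0.5744, -0.0972, 0.0437]
eef_rot: [0.71, 0.045, -0.701, 0.049]
ft_force: [0.3, 0.6, -1.2]
width: 0.0561
```

```bash
python3 - <<'E'
from h import *
go([.5718,-.0968],.038,97.9)
E
```

```text
t3.20 tcp [ 0.5744 -0.0972  0.0437] jaw -82.4 tilt 0.78 w 0.0561 F [ 0.3  0.6 -1.2] q1,q7 [ 0.42 -1.51]
turn deg [-0.29 -0.69 -0.35] units [-0.006 -0.015 -0.008] shift after turn (units, tool axes) [ 0.23 -0.03  0.1 ]
shift units now [ 0.23 -0.03  0.1 ] dist mm 6.3
```

Request:
{"op": "arm_command", "data": {
  "targets": [0,0,0,-0.5,0,0,0,0,-0.015,0,-1,0,0,0,0,0,0,-1,0,0,0,0,0,0,-1,0,0,0,0,0,0,0,0,0,0]
}}

```text
time: 3.62
ee_pos: [0.5722, -0.0961, 0.1362]
eef_rot: [-0.704, -0.046, 0.707, -0.049]
ft_force: [1.4, -0.4, -0.4]
width: 0.0554
```

```bash
python3 - <<'E'
from h import *
go([.513,.329],.13,90)
E
```

```text
t3.62 tcp [ 0.5722 -0.0961  0.1362] jaw -82.3 tilt 0.34 w 0.0554 F [ 1.4 -0.4 -0.4] q1,q7 [ 0.44 -1.47]
turn deg [ 7.66  0.24 -0.25] units [ 0.17   0.005 -0.005] shift after turn (units, tool axes) [  0.25 -17.01   2.37]
shift units now [  0.18 -17.17   0.08] dist mm 429.3
```

Request:
{"op": "arm_command", "data": {
  "targets": [0.085,0,0,0,-0.8,0,0,0.085,0,0,0,-1,0,0,0,0,0,0,-1,0.15,0,0,0,0,0,-1,0.15,0,0,0,0,0,-1,0.15,0,0,0,0,0,-1,0.15,0,0,0,0,0,-1,0.15,0,0,0,0,0,-1,0.15,0,0,0,0,0,-1,0.15,0,0,0,0,0,-1,0.15,0,0,0,0,0,-1,0.15,0,0,0,0,0,-1,0.15,0]
}}

```text
time: 4.62
ee_pos: [0.5322, 0.203, 0.1415]
eef_rot: [0.708, -0.01, -0.706, -0.004]
ft_force: [0.8, -0.2, -1.9]
width: 0.0558
```

```bash
python3 - <<'E'
from h import *
go([.513,.329],.13,90)
E
```

```text
t4.62 tcp [0.5322 0.203  0.1415] jaw -91.1 tilt 0.58 w 0.0558 F [ 0.8 -0.2 -1.9] q1,q7 [ 0.02 -2.19]
turn deg [-1.14 -0.14 -0.56] units [-0.025 -0.003 -0.012] shift after turn (units, tool axes) [ 0.46 -5.04  0.77]
shift units now [ 0.41 -5.03  0.87] dist mm 127.9
```

Request:
{"op": "arm_command", "data": {
  "targets": [-0.15,0,0,0,-1,0.5,0,-0.15,0,0,0,-1,0.5,0,-0.15,0,0,0,-0.6,0.5,0,-0.15,0,0,0,0,0,0,-0.15,0,0,0,0,0,0,-0.15,0,0,0,0,0,0,-0.15,0,0,0,0,0,0,-0.15,0,0,0,0,0,0,-0.12,0,0,0,0,0,0]
}}

```text
time: 5.37
ee_pos: [0.4823, 0.2757, 0.1444]
eef_rot: [-0.608, -0.357, 0.609, -0.363]
ft_force: [0.2, -0.2, -1.1]
width: 0.0556
```

```bash
python3 - <<'E'
from h import *
go([.463,.300],.08,150)
E
```

```text
t5.37 tcp [0.4823 0.2757 0.1444] jaw -28.8 tilt 0.46 w 0.0556 F [ 0.2 -0.2 -1.1] q1,q7 [ 0.05 -1.32]
turn deg [ 1.18  0.31 -0.33] units [ 0.026  0.007 -0.007] shift after turn (units, tool axes) [ 2.58 -1.16 -0.46]
shift units now [ 2.57 -1.16 -0.49] dist mm 71.5
```

Request:
{"op": "arm_command", "data": {
  "targets": [0.026,0.007,-0.007,0.4,-0.6,-0.25,0,0,0,0,0.7,-0.5,-0.2,0,0,0,0,0.9,0,0,0,0,0,0,0.6,0,0,0,0,0,0,0,0,0,0]
}}

```text
time: 5.78
ee_pos: [0.4642, 0.2992, 0.0799]
eef_rot: [0.612, 0.355, -0.61, 0.356]
ft_force: [-1.0, -0.1, -1.4]
width: 0.0557
```

```bash
python3 - <<'E'
from h import *
go([.463,.300],.048,150)
E
```

```text
t5.78 tcp [0.4642 0.2992 0.0799] jaw -29.6 tilt 0.21 w 0.0557 F [-1.  -0.1 -1.4] q1,q7 [-0.02 -1.43]
turn deg [ 0.37 -0.13 -0.17] units [ 0.008 -0.003 -0.004] shift after turn (units, tool axes) [ 1.28 -0.06 -0.  ]
shift units now [ 1.28 -0.06 -0.  ] dist mm 32.0
```

Request:
{"op": "arm_command", "data": {
  "targets": [0,0,0,0.6,-0.06,0,0,0,0,0,0.5,0,0,0,0,0,0,0.2,0,0,0,0,0,0,0.1,0,0,0]
}}

```text
time: 6.12
ee_pos: [0.4641, 0.3, 0.0462]
eef_rot: [0.613, 0.355, -0.61, 0.356]
ft_force: [0.2, -0.3, -1.5]
width: 0.0558
```

```bash
python3 - <<'E'
from h import *
go([.463,.300],.040,150)
E
```

```text
t6.12 tcp [0.4641 0.3    0.0462] jaw -29.7 tilt 0.31 w 0.0558 F [ 0.2 -0.3 -1.5] q1,q7 [-0.05 -1.46]
turn deg [ 0.33 -0.18 -0.25] units [ 0.007 -0.004 -0.006] shift after turn (units, tool axes) [ 0.25 -0.04  0.02]
shift units now [ 0.25 -0.04  0.02] dist mm 6.2
```

Request:
{"op": "arm_command", "data": {
  "targets": [0,0,0,0.12,0,0,0,0,0,0,0.1,0,0,0]
}}

```text
time: 6.28
ee_pos: [0.4649, 0.3001, 0.0413]
eef_rot: [0.614, 0.354, -0.609, 0.356]
ft_force: [-0.9, -0.5, -0.1]
width: 0.0557
```

```bash
python3 - <<'E'
from h import *
go([.463,.300],.040,150)
cv2.imwrite("pics/s2.png",up(camera("scene")[110:260,310:460][:,:,::-1]))
E
```

```text
t6.28 tcp [0.4649 0.3001 0.0413] jaw -29.7 tilt 0.37 w 0.0557 F [-0.9 -0.5 -0.1] q1,q7 [-0.05 -1.47]
turn deg [ 0.31 -0.22 -0.29] units [ 0.007 -0.005 -0.006] shift after turn (units, tool axes) [ 0.05 -0.06  0.04]
shift units now [ 0.05 -0.06  0.04] dist mm 2.3
```

View pics/s2.png

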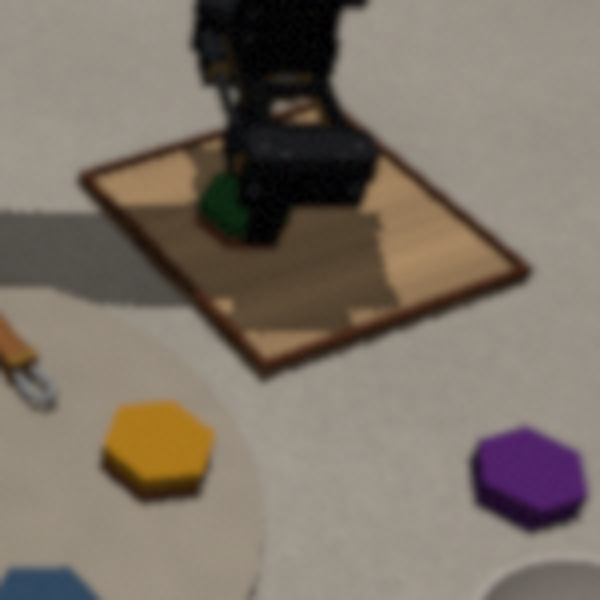

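The green tile is in the tray near its left corner, at (230,210) in the crop. The wrist load went from −1.5 N to about 0, so it is touching down. I'll nudge it a little, then release.

Request:
{"op": "arm_command", "data": {
  "targets": [0,0,0,0.08,0,0,0,0,0,0,0,0,0,0.85,0,0,0,0,0,0,0.85,0,0,0,0,0,0,0.85,0,0,0,-0.4,0,0,0.85,0,0,0,-1,0,0,0.85,0,0,0,-1,0,0,1,0,0,0,-1,0,0,1]
}}

```text
time: 7.0
ee_pos: [0.4625, 0.299, 0.1256]
eef_rot: [-0.611, -0.355, 0.611, -0.356]
ft_force: [0.9, 0.8, -0.2]
width: 0.0807
```

```bash
python3 - <<'E'
from h import *
go([.6705,-.0107],.12,151.2)
s=read_state(); im=camera("wrist"); cv2.imwrite("pics/w3.png",im[:,:,::-1])
print(meas_tiles("wrist",im,.028,None,(s["ee_pos"],s["eef_rot"])))
E
```

```text
t7.00 tcp [0.4625 0.299  0.1256] jaw -29.7 tilt 0.08 w 0.0807 F [ 0.9  0.8 -0.2] q1,q7 [ 0.  -1.4]
turn deg [-0.86  0.05 -0.06] units [-0.019  0.001 -0.001] shift after turn (units, tool axes) [ 0.22 13.26  6.85]
shift units now [ 0.24 13.36  6.65] dist mm 373.1
{'green': (array([0.4637, 0.2976]), 30.2, 0.0556)}
```

View pics/w3.png

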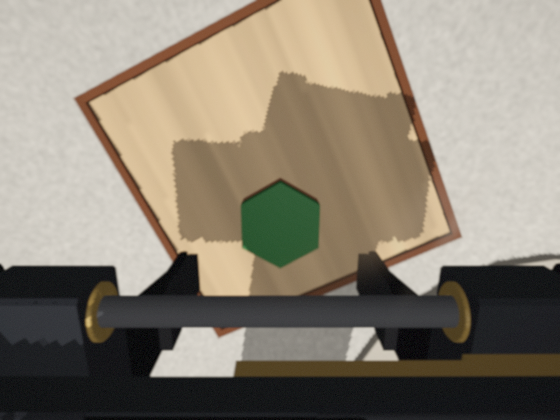

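The green tile lies flat, seen at (280,223) in the wrist view, with its face at 30.2°. Next is blue.

Request:
{"op": "arm_command", "data": {
  "targets": [-0.019,0,0,0,0.8,0.4,1,0,0,0,0,1,0.5,1,0,0,0,0,1,0.5,1,0,0,0,0,1,0.5,1,0,0,0,0,1,0.5,1,0,0,0,0,1,0.5,1,0,0,0,0,1,0.5,1,0,0,0,0,1,0.5,1,0,0,0,0,1,0.5,1,0,0,0,0,1,0.5,1,0,0,0,0,1,0.5,1,0,0,0,0,1,0.5,1]
}}

```text
time: 8.05
ee_pos: [0.6612, 0.0288, 0.1479]
eef_rot: [0.614, 0.364, -0.597, 0.366]
ft_force: [-0.2, -0.1, -0.5]
width: 0.0871
```

```bash
python3 - <<'E'
from h import *
go([.6705,-.0107],.12,151.2)
E
```

```text
t8.05 tcp [0.6612 0.0288 0.1479] jaw -27.9 tilt 1.46 w 0.0871 F [-0.2 -0.1 -0.5] q1,q7 [ 0.36 -0.81]
turn deg [ 0.95 -1.13 -0.92] units [ 0.021 -0.025 -0.02 ] shift after turn (units, tool axes) [1.12 1.09 1.2 ]
shift units now [1.11 1.05 1.24] dist mm 49.2
```

Request:
{"op": "arm_command", "data": {
  "targets": [0.021,-0.025,-0.02,0.5,0.5,0.6,1,0,0,0,0.5,0.4,0.5,1,0,0,0,0,0,0,1]
}}

```text
time: 8.3
ee_pos: [0.672, -0.0153, 0.1237]
eef_rot: [0.611, 0.356, -0.609, 0.359]
ft_force: [-1.0, -1.1, -0.4]
width: 0.0871
```

```bash
python3 - <<'E'
from h import *
go([.6705,-.0107],.08,151.2)
s=read_state(); im=camera("wrist"); cv2.imwrite("pics/w4.png",im[:,:,::-1])
print(meas_tiles("wrist",im,.032,None,(s["ee_pos"],s["eef_rot"])))
E
```

```text
t8.30 tcp [ 0.672  -0.0153  0.1237] jaw -29.3 tilt 0.27 w 0.0871 F [-1.  -1.1 -0.4] q1,q7 [ 0.38 -0.78]
turn deg [-0.46 -0.01 -0.27] units [-0.01  -0.    -0.006] shift after turn (units, tool axes) [ 1.75 -0.14 -0.13]
shift units now [ 1.75 -0.15 -0.13] dist mm 44.0
{'blue': (array([ 0.6716, -0.009 ]), 31.3, 0.0552), 'yellow': (array([0.6084, 0.1106]), 38.1, 0.0569)}
```

View pics/w4.png

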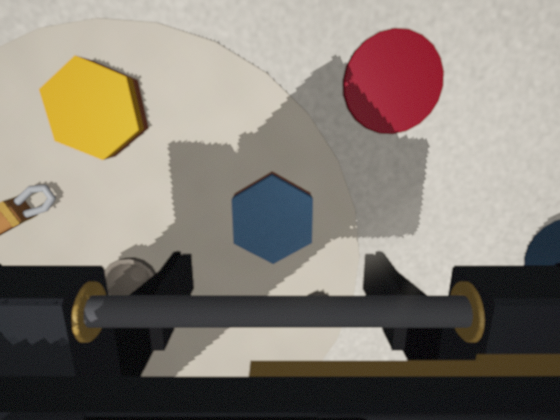

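Blue is centred at (272,218) in the wrist view. The pot at (130,280) and the button at (318,295) are clear of the fingers. Descending.

Request:
{"op": "arm_command", "data": {
  "targets": [-0.01,0,-0.006,0.6,-0.15,-0.12,1,0,0,0,1,0,0,1,0,0,0,0.7,0,0,1,0,0,0,0,0,0,1]
}}

```text
time: 8.68
ee_pos: [0.6695, -0.0015, 0.0674]
eef_rot: [0.61, 0.364, -0.604, 0.362]
ft_force: [-0.6, -0.7, -0.5]
width: 0.087
```

```bash
python3 - <<'E'
from h import *
go([.671,-.010],.036,151.2)
E
```

```text
t8.68 tcp [ 0.6695 -0.0015  0.0674] jaw -28.3 tilt 0.47 w 0.0870 F [-0.6 -0.7 -0.5] q1,q7 [ 0.36 -0.8 ]
turn deg [ 0.52 -0.46 -0.11] units [ 0.012 -0.01  -0.002] shift after turn (units, tool axes) [1.25 0.21 0.27]
shift units now [1.25 0.21 0.28] dist mm 32.5
```

Request:
{"op": "arm_command", "data": {
  "targets": [0.012,-0.01,0,0.4,0.21,0.28,1,0,0,0,0.4,0,0,1,0,0,0,0,0,0,1]
}}

```text
time: 8.93
ee_pos: [0.6705, -0.0068, 0.0472]
eef_rot: [0.609, 0.361, -0.607, 0.362]
ft_force: [-0.1, 0.7, -0.2]
width: 0.0869
```

```bash
python3 - <<'E'
from h import *
go([.671,-.010],.036,151.2)
E
```

```text
t8.93 tcp [ 0.6705 -0.0068  0.0472] jaw -28.6 tilt 0.14 w 0.0869 F [-0.1  0.7 -0.2] q1,q7 [ 0.36 -0.81]
turn deg [ 0.24 -0.09 -0.11] units [ 0.005 -0.002 -0.002] shift after turn (units, tool axes) [0.45 0.08 0.1 ]
shift units now [0.45 0.08 0.1 ] dist mm 11.7
```

Request:
{"op": "arm_command", "data": {
  "targets": [0,0,0,0.25,0.08,0.1,1,0,0,0,0.2,0,0,1,0,0,0,0,0,0,1]
}}

```text
time: 9.18
ee_pos: [0.6719, -0.0098, 0.0363]
eef_rot: [0.609, 0.361, -0.606, 0.362]
ft_force: [-0.3, 0.2, 0.3]
width: 0.0871
```

```bash
python3 - <<'E'
from h import *
go([.671,-.010],.036,151.2)
E
```

```text
t9.18 tcp [ 0.6719 -0.0098  0.0363] jaw -28.5 tilt 0.26 w 0.0871 F [-0.3  0.2  0.3] q1,q7 [ 0.36 -0.81]
turn deg [ 0.26 -0.15 -0.21] units [ 0.006 -0.003 -0.005] shift after turn (units, tool axes) [ 0.01 -0.03  0.02]
shift units now [ 0.01 -0.03  0.02] dist mm 0.9
```

Well placed, so I'll close and lift.

Request:
{"op": "arm_command", "data": {
  "targets": [0,0,0,0,0,0,0,0,0,0,0,0,0,0,0,0,0,0,0,0,0,0,0,0,0,0,0,0,0,0,0,0,0,0,0,0,0,0,0,0,0,0],
  "newtons": 20
}}

```text
time: 9.68
ee_pos: [0.6728, -0.0098, 0.0378]
eef_rot: [0.61, 0.36, -0.606, 0.362]
ft_force: [0.2, 0.1, -1.7]
width: 0.0559
```

```bash
python3 - <<'E'
from h import *
go([.671,-.010],.036,150)
E
```

```text
t9.68 tcp [ 0.6728 -0.0098  0.0378] jaw -28.6 tilt 0.38 w 0.0559 F [ 0.2  0.1 -1.7] q1,q7 [ 0.36 -0.81]
turn deg [ 1.44 -0.23 -0.31] units [ 0.032 -0.005 -0.007] shift after turn (units, tool axes) [ 0.07 -0.06  0.04]
shift units now [ 0.07 -0.06  0.04] dist mm 2.6
```

Request:
{"op": "arm_command", "data": {
  "targets": [0,0,0,-0.5,0,0,0,0,0,0,-1,0,0,0,0,0,0,-1,0,0,0,0,0,0,-1,0,0,0,0,0,0,0,0,0,0]
}}

```text
time: 10.1
ee_pos: [0.6706, -0.0095, 0.13]
eef_rot: [0.609, 0.361, -0.607, 0.361]
ft_force: [-0.1, -0.1, 0.1]
width: 0.0562
```

```bash
python3 - <<'E'
from h import *
go([.514,.3275],.13,150)
E
```

```text
t10.10 tcp [ 0.6706 -0.0095  0.13  ] jaw -28.5 tilt 0.16 w 0.0562 F [-0.1 -0.1  0.1] q1,q7 [ 0.38 -0.77]
turn deg [ 1.49 -0.14 -0.08] units [ 0.033 -0.003 -0.002] shift after turn (units, tool axes) [ -0.   -12.17  -8.54]
shift units now [  0.   -11.94  -8.85] dist mm 371.6
```

Request:
{"op": "arm_command", "data": {
  "targets": [0.033,0,0,0,-0.8,-0.58,0,0,0,0,0,-1,-0.72,0,0,0,0,0,-1,-0.72,0,0,0,0,0,-1,-0.72,0,0,0,0,0,-1,-0.72,0,0,0,0,0,-1,-0.72,0,0,0,0,0,-1,-0.72,0,0,0,0,0,-1,-0.72,0,0,0,0,0,-1,-0.72,0,0,0,0,0,-0.8,-0.6,0,0,0,0,0,-0.5,-0.4,0,0,0,0,0,0,0,0]
}}

```text
time: 11.1
ee_pos: [0.539, 0.2858, 0.1372]
eef_rot: [0.617, 0.349, -0.61, 0.354]
ft_force: [-1.1, 0.5, 0.0]
width: 0.0559
```

```bash
python3 - <<'E'
from h import *
go([.5145,.328],.10,150.2)
E
```

```text
t11.10 tcp [0.539  0.2858 0.1372] jaw -30.4 tilt 0.64 w 0.0559 F [-1.1  0.5  0. ] q1,q7 [-0.   -1.33]
turn deg [-0.57 -0.3  -0.57] units [-0.013 -0.007 -0.013] shift after turn (units, tool axes) [ 1.49 -1.69 -0.98]
shift units now [ 1.48 -1.71 -0.95] dist mm 61.4
```

Request:
{"op": "arm_command", "data": {
  "targets": [-0.013,-0.007,-0.013,0.5,-0.7,-0.4,0,0,0,0,0.5,-0.7,-0.4,0,0,0,0,0.5,-0.2,-0.1,0,0,0,0,0,0,0,0,0,0,0,0,0,0,0]
}}

```text
time: 11.52
ee_pos: [0.5166, 0.3248, 0.1]
eef_rot: [0.612, 0.354, -0.611, 0.356]
ft_force: [0.3, -0.3, -0.6]
width: 0.0561
```

```bash
python3 - <<'E'
from h import *
go([.5145,.328],.06,150.2)
E
```

```text
t11.52 tcp [0.5166 0.3248 0.1   ] jaw -29.8 tilt 0.15 w 0.0561 F [ 0.3 -0.3 -0.6] q1,q7 [-0.08 -1.42]
turn deg [ 0.04 -0.   -0.15] units [ 0.001 -0.    -0.003] shift after turn (units, tool axes) [ 1.6  -0.14 -0.07]
shift units now [ 1.6  -0.14 -0.07] dist mm 40.1
```

Request:
{"op": "arm_command", "data": {
  "targets": [0,0,0,0.6,-0.12,-0.06,0,0,0,0,0.6,0,0,0,0,0,0,0.4,0,0,0,0,0,0,0,0,0,0,0,0,0,0,0,0,0]
}}

```text
time: 11.93
ee_pos: [0.5182, 0.3225, 0.0559]
eef_rot: [0.613, 0.351, -0.612, 0.355]
ft_force: [-0.2, -0.4, -0.7]
width: 0.0556
```

```bash
python3 - <<'E'
from h import *
go([.5145,.328],.035,150.2)
E
```

```text
t11.93 tcp [0.5182 0.3225 0.0559] jaw -30.1 tilt 0.29 w 0.0556 F [-0.2 -0.4 -0.7] q1,q7 [-0.1  -1.45]
turn deg [-0.34  0.08 -0.28] units [-0.007  0.002 -0.006] shift after turn (units, tool axes) [ 0.84 -0.24 -0.12]
shift units now [ 0.84 -0.24 -0.12] dist mm 22.0
```

Request:
{"op": "arm_command", "data": {
  "targets": [-0.007,0,-0.006,0,-0.24,-0.12,0,0,0,0,0,0,0,0,0,0,0,0,0,0,0]
}}

```text
time: 12.18
ee_pos: [0.5147, 0.328, 0.056]
eef_rot: [-0.611, -0.354, 0.613, -0.355]
ft_force: [0.4, -0.3, -0.5]
width: 0.0556
```

```bash
python3 - <<'E'
from h import *
go([.5145,.328],.035,150.2)
E
```

```text
t12.18 tcp [0.5147 0.328  0.056 ] jaw -29.9 tilt 0.10 w 0.0556 F [ 0.4 -0.3 -0.5] q1,q7 [-0.1  -1.45]
turn deg [-0.06  0.1   0.02] units [-0.001  0.002  0.   ] shift after turn (units, tool axes) [ 0.84 -0.01  0.  ]
shift units now [ 0.84 -0.01  0.  ] dist mm 21.0
```

Request:
{"op": "arm_command", "data": {
  "targets": [0,0,0,0.3,0,0,0,0,0,0,0.3,0,0,0,0,0,0,0,0,0,0]
}}

```text
time: 12.43
ee_pos: [0.5153, 0.3289, 0.041]
eef_rot: [0.612, 0.354, -0.611, 0.355]
ft_force: [-0.3, -1.1, -1.2]
width: 0.0559
```

```bash
python3 - <<'E'
from h import *
go([.5145,.328],.034,150.2)
E
```

```text
t12.43 tcp [0.5153 0.3289 0.041 ] jaw -29.8 tilt 0.07 w 0.0559 F [-0.3 -1.1 -1.2] q1,q7 [-0.11 -1.46]
turn deg [-0.03 -0.04 -0.06] units [-0.001 -0.001 -0.001] shift after turn (units, tool axes) [ 0.28 -0.01  0.05]
shift units now [ 0.28 -0.01  0.05] dist mm 7.1
```

Request:
{"op": "arm_command", "data": {
  "targets": [0,0,0,0.15,0,0.03,0,0,0,0,0.13,0,0,0,0,0,0,0,0,0,0]
}}

```text
time: 12.68
ee_pos: [0.515, 0.3283, 0.0335]
eef_rot: [0.612, 0.354, -0.611, 0.355]
ft_force: [-1.3, -1.0, 4.5]
width: 0.0559
```

```bash
python3 - <<'E'
from h import *
go([.5145,.328],.034,150.2)
E
```

```text
t12.68 tcp [0.515  0.3283 0.0335] jaw -29.8 tilt 0.08 w 0.0559 F [-1.3 -1.   4.5] q1,q7 [-0.11 -1.46]
turn deg [-0.03 -0.04 -0.07] units [-0.001 -0.001 -0.002] shift after turn (units, tool axes) [-0.02 -0.01  0.02]
shift units now [-0.02 -0.01  0.02] dist mm 0.8
```

Touchdown shows as +4.5 N. Release and rise.

Request:
{"op": "arm_command", "data": {
  "targets": [0,0,0,0,0,0,0.85,0,0,0,0,0,0,0.85,0,0,0,0,0,0,0.85,0,0,0,-0.3,0,0,0.85,0,0,0,-1,0,0,0.85,0,0,0,-1,0,0,1,0,0,0,-1,0,0,1,0,0,0,0,0,0,1]
}}

```text
time: 13.35
ee_pos: [0.514, 0.3281, 0.1195]
eef_rot: [-0.611, -0.355, 0.612, -0.355]
ft_force: [-0.6, 0.1, 0.3]
width: 0.0843
```

```bash
python3 - <<'E'
from h import *
go([.6075,.1105],.13,38.3)
s=read_state(); im=camera("wrist"); cv2.imwrite("pics/w5.png",im[:,:,::-1])
d=meas_tiles("wrist",im,.028,None,(s["ee_pos"],s["eef_rot"]));print(d)
print(np.linalg.norm(d["blue"][0]-d["green"][0]))
E
```

```text
t13.35 tcp [0.514  0.3281 0.1195] jaw -29.8 tilt 0.08 w 0.0843 F [-0.6  0.1  0.3] q1,q7 [-0.08 -1.41]
turn deg [-6.809e+01  3.000e-02  8.000e-02] units [-1.513e+00  1.000e-03  2.000e-03] shift after turn (units, tool axes) [-0.42 -2.46  9.15]
shift units now [-0.42  7.57  5.7 ] dist mm 237.1
{'blue': (array([0.5148, 0.3283]), 30.3, 0.0553)}Traceback (most recent call last):
  File "<stdin>", line 5, in <module>
KeyError: 'green'
```

View pics/w5.png

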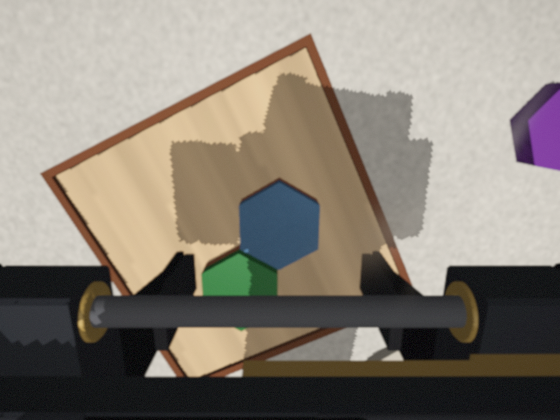

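Wrist view shows blue (279,224) lying flat next to green (240,285) with only a hairline gap. Now yellow.

Request:
{"op": "arm_command", "data": {
  "targets": [0,0,0,-0.3,0.7,0.5,1,0,0,0,0,1,0.75,1,0,0,0,0,1,0.75,1,0,0,0,0,1,0.75,1,0,0,0,0,1,0.75,1,0,0,0,0,1,0.75,1,0,0,0,0,1,0.75,1,0,0,0,0,0.8,0.6,1,0,0,0,0,0,0,1,0,0,0,0,0,0,1]
}}

```text
time: 14.23
ee_pos: [0.6078, 0.1035, 0.1217]
eef_rot: [-0.608, -0.357, 0.613, -0.355]
ft_force: [-0.6, 1.0, -0.1]
width: 0.087
```

Request:
{"op": "arm_command", "data": {
  "targets": [-0.15,0,0,0,0,0,1,-0.15,0,0,0,0,0,1,-0.15,0,0,0,0,0,1,-0.15,0,0,0,0,0,1,-0.15,0,0,0,0,0,1,-0.15,0,0,0,0,0,1,-0.15,0,0,0,0,0,1,-0.15,0,0,0,0,0,1,-0.15,0,0,0,0,0,1,-0.15,0,0,0,0,0,1,0,0,0,0,0,0,1,0,0,0,0,0,0,1]
}}

```text
time: 15.23
ee_pos: [0.6004, 0.1164, 0.1181]
eef_rot: [0.287, 0.65, -0.291, 0.641]
ft_force: [0.1, 1.3, -0.3]
width: 0.0869
```

```bash
python3 - <<'E'
from h import *
go([.6075,.1105],.13,38.3)
s=read_state(); im=camera("wrist"); cv2.imwrite("pics/w6.png",im[:,:,::-1])
d=meas_tiles("wrist",im,.032,None,(s["ee_pos"],s["eef_rot"]));print(d)
im=camera("top"); cv2.imwrite("pics/top6.png",im[:,:,::-1])
print(meas_tiles("top",im,.028,(95,170,200,275)))
E
```

```text
t15.23 tcp [0.6004 0.1164 0.1181] jaw 41.7 tilt 0.79 w 0.0869 F [ 0.1  1.3 -0.3] q1,q7 [0.41 0.14]
turn deg [ 3.43 -0.54  0.58] units [ 0.076 -0.012  0.013] shift after turn (units, tool axes) [-0.48  0.07  0.36]
shift units now [-0.48  0.05  0.36] dist mm 15.0
{'yellow': (array([0.6048, 0.1134]), 38.1, 0.0559)}
{'blue': (array([0.5132, 0.3253]), 30.4, 0.0545), 'green': (array([0.4629, 0.2955]), 29.7, 0.0556)}
```

View pics/w6.png

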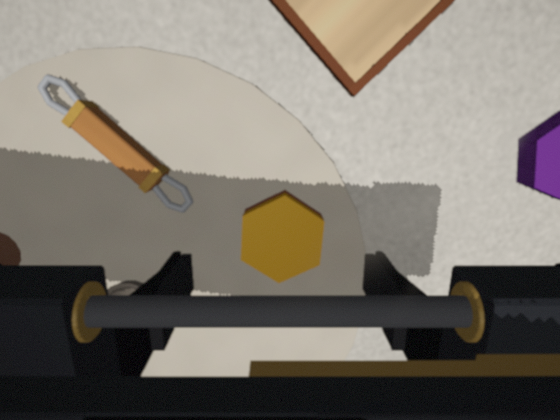

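View pics/top6.png

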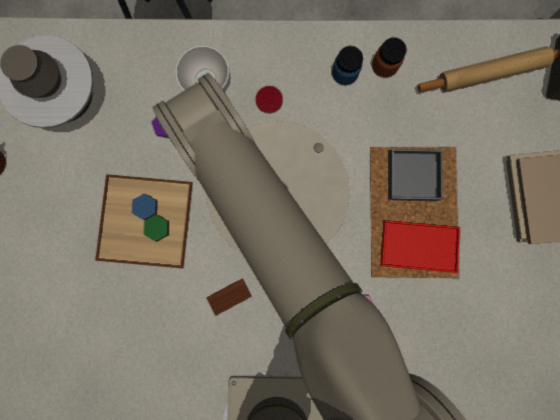

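Wrist view shows yellow at (283,236). The top view has blue (144,206) and green (156,228) in the tray, 58.5 mm apart with faces parallel. I'll align to yellow.

Request:
{"op": "arm_command", "data": {
  "targets": [0.076,-0.012,0.013,0.5,0,0.25,1,0,0,0,0.3,0,0,1,0,0,0,0,0,0,1,0,0,0,0,0,0,1]
}}

```text
time: 15.67
ee_pos: [0.6044, 0.1125, 0.0979]
eef_rot: [0.311, 0.635, -0.311, 0.636]
ft_force: [-0.6, 0.9, -0.6]
width: 0.0869
```

```bash
python3 - <<'E'
from h import *
go([.606,.112],.06,38.3)
s=read_state(); im=camera("wrist")
d=meas_tiles("wrist",im,.032,None,(s["ee_pos"],s["eef_rot"]));print(d)
E
```

```text
t15.67 tcp [0.6044 0.1125 0.0979] jaw 37.9 tilt 0.06 w 0.0869 F [-0.6  0.9 -0.6] q1,q7 [0.4  0.07]
turn deg [-0.43  0.06 -0.02] units [-0.01   0.001 -0.   ] shift after turn (units, tool axes) [1.51 0.04 0.06]
shift units now [1.51 0.04 0.05] dist mm 37.9
{'yellow': (array([0.6048, 0.1134]), 38.1, 0.056)}
```

Request:
{"op": "arm_command", "data": {
  "targets": [0,0,0,0.8,0.04,0,1,0,0,0,0.8,0,0,1,0,0,0,0.4,0,0,1,0,0,0,0,0,0,1,0,0,0,0,0,0,1]
}}

```text
time: 16.13
ee_pos: [0.6066, 0.1147, 0.0494]
eef_rot: [0.311, 0.634, -0.309, 0.637]
ft_force: [-0.2, 0.6, 0.5]
width: 0.087
```

```bash
python3 - <<'E'
from h import *
go([.605,.113],.036,38.2)
E
```

```text
t16.13 tcp [0.6066 0.1147 0.0494] jaw 38.0 tilt 0.21 w 0.0870 F [-0.2  0.6  0.5] q1,q7 [0.37 0.04]
turn deg [-0.2   0.11 -0.18] units [-0.004  0.003 -0.004] shift after turn (units, tool axes) [ 0.53 -0.09  0.01]
shift units now [ 0.53 -0.09  0.01] dist mm 13.6
```

Request:
{"op": "arm_command", "data": {
  "targets": [0,0,0,0.3,-0.08,0,1,0,0,0,0.22,0,0,1,0,0,0,0,0,0,0,0,0,0,0,0,0,0,0,0,0,0,0,0,0,0,0,0,0,0,0,0,0,0,0,0,0,0,0,0,0,0,0,0,0,0],
  "newtons": 20
}}

```text
time: 16.8
ee_pos: [0.6067, 0.1138, 0.0389]
eef_rot: [0.312, 0.633, -0.308, 0.638]
ft_force: [0.3, -0.0, -0.9]
width: 0.0559
```

```bash
python3 - <<'E'
from h import *
go([.4643,.3573],.13,30.2)
E
```

```text
t16.80 tcp [0.6067 0.1138 0.0389] jaw 38.0 tilt 0.46 w 0.0559 F [ 0.3 -0.  -0.9] q1,q7 [0.37 0.03]
turn deg [ 7.8   0.21 -0.41] units [ 0.173  0.005 -0.009] shift after turn (units, tool axes) [ -3.64  -0.02 -11.28]
shift units now [ -3.68   1.53 -11.17] dist mm 296.4
```

Request:
{"op": "arm_command", "data": {
  "targets": [0,0,0,-0.5,0,0,0,0,0,0,-1,0,0,0,0,0,0,-1,0,0,0,0,0,0,-1,0,0,0,0.09,0,0,0,0,0,0,0.083,0,0,0,0,0,0,0,0,0,0,0,0,0]
}}

```text
time: 17.38
ee_pos: [0.6053, 0.1146, 0.1356]
eef_rot: [0.356, 0.61, -0.352, 0.614]
ft_force: [0.2, 0.0, -1.4]
width: 0.056
```

```bash
python3 - <<'E'
from h import *
go([.4643,.3573],.13,30.2)
E
```

```text
t17.38 tcp [0.6053 0.1146 0.1356] jaw 30.0 tilt 0.47 w 0.0560 F [ 0.2  0.  -1.4] q1,q7 [ 0.4  -0.03]
turn deg [-0.19  0.13 -0.45] units [-0.004  0.003 -0.01 ] shift after turn (units, tool axes) [ 2.300e-01  1.000e-02 -1.123e+01]
shift units now [  0.2   -0.03 -11.23] dist mm 280.8
```

Request:
{"op": "arm_command", "data": {
  "targets": [0,0,0,0,0,-0.8,0,0,0,0,0,0,-1,0,0,0,0,0,0,-1,0,0,0,0,0,0,-1,0,0,0,0,0,0,-1,0,0,0,0,0,0,-1,0,0,0,0,0,0,-1,0,0,0,0,0,0,-1,0,0,0,0,0,0,-1,0,0,0,0,0,0,-0.6,0,0,0,0,0,0,0,0,0,0,0,0,0,0,0]
}}

```text
time: 18.38
ee_pos: [0.4799, 0.3242, 0.1394]
eef_rot: [0.347, 0.614, -0.344, 0.62]
ft_force: [0.7, -0.6, -1.6]
width: 0.056
```

```bash
python3 - <<'E'
from h import *
go([.4643,.3573],.10,30.2)
E
```

```text
t18.38 tcp [0.4799 0.3242 0.1394] jaw 31.4 tilt 0.54 w 0.0560 F [ 0.7 -0.6 -1.6] q1,q7 [ 0.08 -0.43]
turn deg [ 1.23  0.29 -0.45] units [ 0.027  0.007 -0.01 ] shift after turn (units, tool axes) [ 1.58  0.13 -1.46]
shift units now [ 1.57  0.15 -1.46] dist mm 53.8
```

Request:
{"op": "arm_command", "data": {
  "targets": [0.027,0.007,-0.01,0.5,0.1,-0.6,0,0,0,0,0.5,0,-0.6,0,0,0,0,0.5,0,-0.25,0,0,0,0,0,0,0,0,0,0,0,0,0,0,0]
}}

```text
time: 18.8
ee_pos: [0.4671, 0.3531, 0.101]
eef_rot: [0.352, 0.612, -0.353, 0.614]
ft_force: [0.3, 0.3, -0.7]
width: 0.0561
```

```bash
python3 - <<'E'
from h import *
go([.4643,.3573],.06,30.2)
E
```

```text
t18.80 tcp [0.4671 0.3531 0.101 ] jaw 30.1 tilt 0.14 w 0.0561 F [ 0.3  0.3 -0.7] q1,q7 [-0.   -0.53]
turn deg [-0.06  0.14 -0.01] units [-0.001  0.003 -0.   ] shift after turn (units, tool axes) [ 1.64 -0.01 -0.2 ]
shift units now [ 1.64 -0.01 -0.21] dist mm 41.3
```

Request:
{"op": "arm_command", "data": {
  "targets": [0,0,0,0.6,0,-0.2,0,0,0,0,0.6,0,0,0,0,0,0,0.4,0,0,0,0,0,0,0,0,0,0,0,0,0,0,0,0,0]
}}

```text
time: 19.22
ee_pos: [0.4672, 0.354, 0.0568]
eef_rot: [0.353, 0.611, -0.355, 0.613]
ft_force: [1.7, 0.7, -0.9]
width: 0.0557
```

```bash
python3 - <<'E'
from h import *
go([.4643,.3573],.036,30.2)
E
```

```text
t19.22 tcp [0.4672 0.354  0.0568] jaw 29.9 tilt 0.25 w 0.0557 F [ 1.7  0.7 -0.9] q1,q7 [-0.04 -0.57]
turn deg [-0.27  0.25  0.01] units [-0.006  0.006  0.   ] shift after turn (units, tool axes) [ 0.83 -0.03 -0.17]
shift units now [ 0.83 -0.03 -0.18] dist mm 21.3
```

Request:
{"op": "arm_command", "data": {
  "targets": [-0.006,0.004,0,0,-0.03,-0.19,0,0,0,0,0,0,0,0,0,0,0,0,0,0,0]
}}

```text
time: 19.47
ee_pos: [0.4642, 0.3578, 0.057]
eef_rot: [0.352, 0.613, -0.353, 0.613]
ft_force: [-0.3, 0.2, -1.1]
width: 0.0557
```

```bash
python3 - <<'E'
from h import *
go([.4643,.3573],.036,30.2)
E
```

```text
t19.47 tcp [0.4642 0.3578 0.057 ] jaw 30.2 tilt 0.06 w 0.0557 F [-0.3  0.2 -1.1] q1,q7 [-0.04 -0.57]
turn deg [-0.    0.05  0.01] units [-0.     0.001  0.   ] shift after turn (units, tool axes) [ 0.84 -0.01  0.02]
shift units now [ 0.84 -0.01  0.02] dist mm 21.0
```

Request:
{"op": "arm_command", "data": {
  "targets": [0,0,0,0.3,0,0,0,0,0,0,0.3,0,0,0,0,0,0,0,0,0,0]
}}

```text
time: 19.72
ee_pos: [0.4648, 0.3585, 0.042]
eef_rot: [0.353, 0.612, -0.352, 0.614]
ft_force: [0.8, -0.3, -1.2]
width: 0.056
```

```bash
python3 - <<'E'
from h import *
go([.4643,.3573],.035,30.2)
E
```

```text
t19.72 tcp [0.4648 0.3585 0.042 ] jaw 30.2 tilt 0.14 w 0.0560 F [ 0.8 -0.3 -1.2] q1,q7 [-0.05 -0.59]
turn deg [ 0.01  0.06 -0.13] units [ 0.     0.001 -0.003] shift after turn (units, tool axes) [ 0.28 -0.04  0.03]
shift units now [ 0.28 -0.04  0.03] dist mm 7.1
```

Request:
{"op": "arm_command", "data": {
  "targets": [0,0,0,0.15,-0.02,0.02,0,0,0,0,0.14,0,0,0,0,0,0,0,0,0,0]
}}

```text
time: 19.97
ee_pos: [0.4646, 0.3578, 0.0343]
eef_rot: [0.353, 0.612, -0.352, 0.614]
ft_force: [-0.5, -1.0, 3.8]
width: 0.0562
```

```bash
python3 - <<'E'
from h import *
go([.4643,.3573],.035,30.2)
E
```

```text
t19.97 tcp [0.4646 0.3578 0.0343] jaw 30.2 tilt 0.15 w 0.0562 F [-0.5 -1.   3.8] q1,q7 [-0.05 -0.59]
turn deg [ 0.01  0.07 -0.13] units [ 0.     0.002 -0.003] shift after turn (units, tool axes) [-0.03 -0.02  0.01]
shift units now [-0.03 -0.02  0.01] dist mm 1.0
```

Request:
{"op": "arm_command", "data": {
  "targets": [0,0,0,0,0,0,0.85,0,0,0,0,0,0,0.85,0,0,0,0,0,0,0.85,0,0,0,-0.3,0,0,0.85,0,0,0,-1,0,0,0.85,0,0,0,-1,0,0,1,0,0,0,-1,0,0,1,0,0,0,-1,0,0,1,0,0,0,0,0,0,1]
}}

```text
time: 20.72
ee_pos: [0.4632, 0.3577, 0.1468]
eef_rot: [0.352, 0.613, -0.352, 0.613]
ft_force: [0.5, 1.2, 0.4]
width: 0.086
```

```bash
python3 - <<'E'
from h import *
go([.480,.085],.14,89)
s=read_state(); im=camera("wrist"); cv2.imwrite("pics/w7.png",im[:,:,::-1])
d=meas_tiles("wrist",im,.028,None,(s["ee_pos"],s["eef_rot"]));print(d)
E
```

```text
t20.72 tcp [0.4632 0.3577 0.1468] jaw 30.3 tilt 0.04 w 0.0860 F [0.5 1.2 0.4] q1,q7 [ 0.01 -0.51]
turn deg [-5.871e+01 -1.000e-02  4.000e-02] units [-1.305e+00 -0.000e+00  1.000e-03] shift after turn (units, tool axes) [  0.27 -10.9    0.86]
shift units now [ 0.28 -4.92  9.76] dist mm 273.4
{'blue': (array([0.5114, 0.3314]), 29.3, 0.0504), 'yellow': (array([0.464 , 0.3574]), 30.5, 0.0566), 'green': (array([0.4603, 0.3021]), 30.4, 0.0516)}
```

View pics/w7.png

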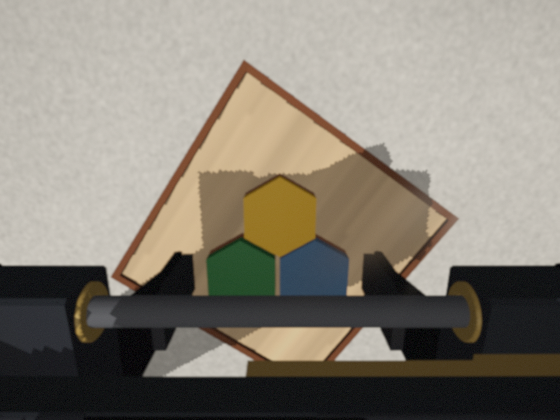

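Wrist view shows a neat honeycomb: yellow (280,216), green (242,268), blue (314,268), with hairline gaps. Next is the loop tool.

Request:
{"op": "arm_command", "data": {
  "targets": [0,0,0,0,-0.4,0.8,1,0,0,0,0,-0.5,1,1,0,0,0,0,-0.5,1,1,0,0,0,0,-0.5,1,1,0,0,0,0,-0.5,1,1,0,0,0,0,-0.5,1,1,0,0,0,0,-0.5,1,1,0,0,0,0,-0.5,1,1,0,0,0,0,-0.5,1,1,0,0,0,0,-0.3,0.6,1,0,0,0,0,0,0,1]
}}

```text
time: 21.68
ee_pos: [0.476, 0.0829, 0.1399]
eef_rot: [0.349, 0.616, -0.353, 0.612]
ft_force: [0.5, 0.1, 0.1]
width: 0.0872
```

Request:
{"op": "arm_command", "data": {
  "targets": [-0.145,0,0,0,0,0,1,-0.145,0,0,0,0,0,1,-0.145,0,0,0,0,0,1,-0.145,0,0,0,0,0,1,-0.145,0,0,0,0,0,1,-0.145,0,0,0,0,0,1,-0.145,0,0,0,0,0,1,-0.145,0,0,0,0,0,1,-0.145,0,0,0,0,0,1,0,0,0,0,0,0,1,0,0,0,0,0,0,1]
}}

```text
time: 22.6
ee_pos: [0.472, 0.087, 0.1362]
eef_rot: [-0.012, 0.712, 0.012, 0.702]
ft_force: [-0.1, -1.2, 0.0]
width: 0.0875
```

```bash
cat >> h.py <<'E'
def handle(name,im,z,pose=None,box=None):
    U=up(im)
    for c in blobs(mask(U,(8,20),(140,255),(40,255)),60*F*F)[:5]:
        x=dn(c.reshape(-1,2)); q=x.mean(0)
        if box and not(box[0]<q[0]<box[2] and box[1]<q[1]<box[3]): continue
        P=(onplane(name,x,z,pose)[:,:2]*1000).astype(np.float32); (cx,cy),(w,h),a=cv2.minAreaRect(P)
        ax=a if w>h else a+90
        print("handle px",q.round(0),"c",round(cx,1),round(cy,1),"size",round(w,1),round(h,1),"axis",round(ax%180,1))
E
python3 - <<'E'
from h import *
go([.483,.087],.14,88)
s=read_state(); im=camera("wrist"); cv2.imwrite("pics/w8.png",im[:,:,::-1])
handle("wrist",im,.030,(s["ee_pos"],s["eef_rot"]))
E
```

```text
t22.60 tcp [0.472  0.087  0.1362] jaw 92.0 tilt 0.79 w 0.0875 F [-0.1 -1.2  0. ] q1,q7 [0.76 1.09]
turn deg [ 3.98 -0.79  0.04] units [ 0.088 -0.018  0.001] shift after turn (units, tool axes) [-0.15  0.01  0.44]
shift units now [-0.16 -0.02  0.44] dist mm 11.6
handle px [411. 367.] c 591.8 198.5 size 21.9 261.4 axis 92.1
handle px [312.  11.] c 336.3 105.6 size 24.1 60.9 axis 92.1
handle px [276. 232.] c 479.1 85.8 size 16.3 69.6 axis 178.2
handle px [488. 116.] c 392.1 224.6 size 30.8 64.4 axis 148.1
handle px [ 87. 312.] c 551.5 -62.8 size 23.8 58.0 axis 168.2
```

View pics/w8.png

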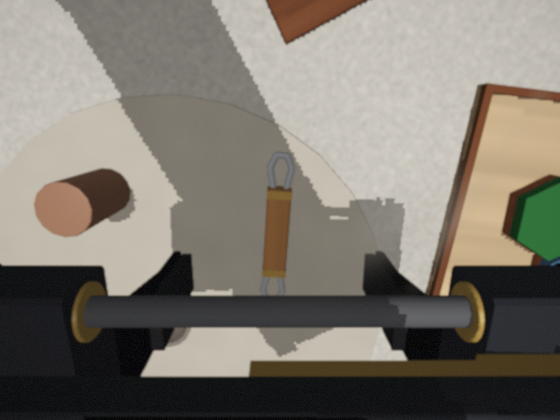

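The handle is at (276,232) in the wrist view. It measures 69.6 mm long with its axis at 178.2°, which matches the description. The post is at (75,200), clear of the gripper. Descending.

Request:
{"op": "arm_command", "data": {
  "targets": [0.085,-0.018,0,0.3,0,0.35,1,0,0,0,0.8,0,0,1,0,0,0,0.8,0,0,1,0,0,0,0.8,0,0,1,0,0,0,0.3,0,0,1,0,0,0,0,0,0,1,0,0,0,0,0,0,1]
}}

```text
time: 23.23
ee_pos: [0.4817, 0.0889, 0.059]
eef_rot: [0.02, 0.706, -0.02, 0.708]
ft_force: [-0.5, -0.2, 0.6]
width: 0.0869
```

```bash
python3 - <<'E'
from h import *
go([.481,.0865],.036,88.2)
E
```

```text
t23.23 tcp [0.4817 0.0889 0.059 ] jaw 86.8 tilt 0.18 w 0.0869 F [-0.5 -0.2  0.6] q1,q7 [0.63 0.89]
turn deg [-1.45  0.16  0.07] units [-0.032  0.004  0.001] shift after turn (units, tool axes) [ 0.92 -0.1  -0.03]
shift units now [ 0.92 -0.1  -0.03] dist mm 23.2
```

Request:
{"op": "arm_command", "data": {
  "targets": [-0.03,0.004,0,0.4,-0.1,0,1,0,0,0,0.4,0,0,1,0,0,0,0.1,0,0,1,0,0,0,0,0,0,0.4,0,0,0,0,0,0,0.4]
}}

```text
time: 23.65
ee_pos: [0.4833, 0.0861, 0.0369]
eef_rot: [0.011, 0.706, -0.012, 0.708]
ft_force: [-0.5, 0.6, 0.3]
width: 0.0803
```

```bash
python3 - <<'E'
from h import *
go([.481,.0865],.036,88.2)
E
```

```text
t23.65 tcp [0.4833 0.0861 0.0369] jaw 88.1 tilt 0.19 w 0.0803 F [-0.5  0.6  0.3] q1,q7 [0.61 0.88]
turn deg [-0.12  0.18  0.08] units [-0.003  0.004  0.002] shift after turn (units, tool axes) [ 0.04  0.01 -0.09]
shift units now [ 0.04  0.01 -0.09] dist mm 2.5
```

Request:
{"op": "arm_command", "data": {
  "targets": [0,0,0,0.04,0,-0.06,0,0,0,0,0,0,0,0,0,0,0,0,0,0,0,0,0,0,0,0,0,0,0,0,0,0,0,0,0,0,0,0,0,0,0,0,0,0,0,0,0,0,0,0,0,0,0,0,0,0],
  "newtons": 20
}}

```text
time: 24.32
ee_pos: [0.4825, 0.0863, 0.0371]
eef_rot: [0.012, 0.705, -0.013, 0.709]
ft_force: [0.5, -0.2, 0.1]
width: 0.0282
```

```bash
python3 - <<'E'
from h import *
go([.481,.0865],.036,88.2)
E
```

```text
t24.32 tcp [0.4825 0.0863 0.0371] jaw 88.0 tilt 0.30 w 0.0282 F [ 0.5 -0.2  0.1] q1,q7 [0.61 0.88]
turn deg [-0.15  0.29  0.08] units [-0.003  0.007  0.002] shift after turn (units, tool axes) [ 0.04  0.01 -0.06]
shift units now [ 0.04  0.01 -0.06] dist mm 1.9
```

Fingers are still closing (28 mm). A few more rows, then lift.

Request:
{"op": "arm_command", "data": {
  "targets": [0,0,0,0,0,0,0,0,0,0,0,0,0,0,0,0,0,0,0,0,0,0,0,0,0,0,0,0]
}}

```text
time: 24.65
ee_pos: [0.4825, 0.0863, 0.0371]
eef_rot: [0.012, 0.705, -0.013, 0.709]
ft_force: [-1.4, -0.4, 0.6]
width: 0.0176
```

Request:
{"op": "arm_command", "data": {
  "targets": [0,0,0,-0.5,0,0,0,0,0,0,-1,0,0,0,0,0,0,-1,0,0,0,0,0,0,-1,0,0,0,0,0,0,-0.5,0,0,0,0,0,0,0,0,0,0]
}}

```text
time: 25.15
ee_pos: [0.4804, 0.0876, 0.1432]
eef_rot: [0.011, 0.707, -0.011, 0.707]
ft_force: [0.5, -0.2, -1.5]
width: 0.018
```

```bash
python3 - <<'E'
from h import *
go([.428,-.335],.14,-4.3)
cv2.imwrite("pics/s9.png",camera("scene")[:,:,::-1])
E
```

```text
t25.15 tcp [0.4804 0.0876 0.1432] jaw 88.2 tilt 0.08 w 0.0180 F [ 0.5 -0.2 -1.5] q1,q7 [0.76 1.03]
turn deg [-8.749e+01  3.000e-02  8.000e-02] units [-1.944e+00  1.000e-03  2.000e-03] shift after turn (units, tool axes) [  0.13   0.82 -17.01]
shift units now [  0.14 -16.96  -1.57] dist mm 425.9
```

View pics/s9.png

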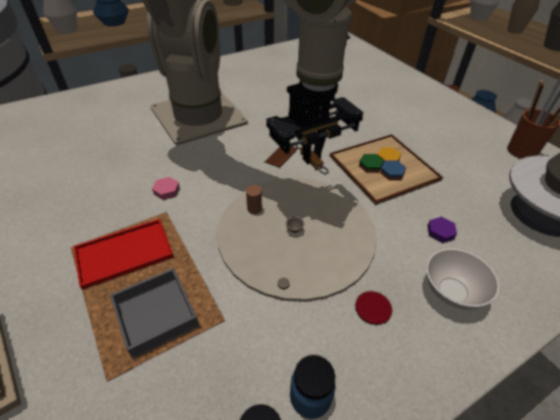

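Scene view shows the loop tool held at the gripper (315,158) and the tiles clustered in the tray. I'll turn the tool away from the wrist limit, then carry it to the red tray.

Request:
{"op": "arm_command", "data": {
  "targets": [0.15,0,0,0,0,0,0,0.15,0,0,0,0,0,0,0.15,0,0,0,0,0,0,0.15,0,0,0,0,0,0,0.15,0,0,0,0,0,0,0.15,0,0,0,0,0,0,0.15,0,0,0,0,0,0,0.15,0,0,0,0,0,0,0.15,0,0,0,0,0,0,0.15,0,0,0,0,0,0,0.15,0,0,0,0,0,0,0.15,0,0,0,0,0,0]
}}

```text
time: 26.2
ee_pos: [0.472, 0.0835, 0.1261]
eef_rot: [0.479, 0.519, -0.49, 0.511]
ft_force: [0.5, 0.0, -1.2]
width: 0.0181
```

```bash
python3 - <<'E'
from h import *
go([.428,-.335],.14,-4.3)
E
```

```text
t26.20 tcp [0.472  0.0835 0.1261] jaw 3.4 tilt 1.12 w 0.0181 F [ 0.5  0.  -1.2] q1,q7 [ 0.55 -0.37]
turn deg [7.74 0.2  1.11] units [0.172 0.004 0.025] shift after turn (units, tool axes) [-0.56 -0.5  16.82]
shift units now [-0.47 -2.77 16.61] dist mm 421.0
```

Request:
{"op": "arm_command", "data": {
  "targets": [0.09,0,0.012,-0.3,0,0.7,0,0.08,0,0.012,-0.2,0,1,0,0,0,0,0,0,1,0,0,0,0,0,0,1,0,0,0,0,0,0,1,0,0,0,0,0,0,1,0,0,0,0,0,0,1,0,0,0,0,0,0,1,0,0,0,0,0,0,1,0,0,0,0,0,0,1,0,0,0,0,0,0,1,0,0,0,0,0,0,1,0]
}}

```text
time: 27.2
ee_pos: [0.4405, -0.2153, 0.1223]
eef_rot: [-0.514, -0.485, 0.525, -0.474]
ft_force: [1.3, -0.4, -0.6]
width: 0.018
```

```bash
python3 - <<'E'
from h import *
go([.428,-.335],.12,-4.3)
E
```

```text
t27.20 tcp [ 0.4405 -0.2153  0.1223] jaw -4.6 tilt 1.30 w 0.0180 F [ 1.3 -0.4 -0.6] q1,q7 [0.96 0.15]
turn deg [-0.27  0.03  1.3 ] units [-0.006  0.001  0.029] shift after turn (units, tool axes) [ 0.09 -0.14  4.81]
shift units now [ 0.1  -0.11  4.81] dist mm 120.4
```

Request:
{"op": "arm_command", "data": {
  "targets": [0,0,0.029,0,-0.1,0.9,0,0,0,0,0,0,1,0,0,0,0,0,0,1,0,0,0,0,0,0,0.9,0,0,0,0,0.3,0,0.6,0,0,0,0,0.3,0,0,0,0,0,0,0,0,0,0]
}}

```text
time: 27.78
ee_pos: [0.4198, -0.3343, 0.0948]
eef_rot: [-0.519, -0.482, 0.524, -0.473]
ft_force: [0.1, 0.1, -0.8]
width: 0.0182
```

```bash
python3 - <<'E'
from h import *
go([.428,-.335],.06,-4.3)
s=read_state(); im=camera("wrist"); cv2.imwrite("pics/w10.png",im[:,:,::-1])
E
```

```text
t27.78 tcp [ 0.4198 -0.3343  0.0948] jaw -5.1 tilt 0.83 w 0.0182 F [ 0.1  0.1 -0.8] q1,q7 [1.07 0.34]
turn deg [-0.76 -0.2   0.81] units [-0.017 -0.004  0.018] shift after turn (units, tool axes) [1.39 0.33 0.01]
shift units now [1.39 0.35 0.01] dist mm 35.8
```

View pics/w10.png

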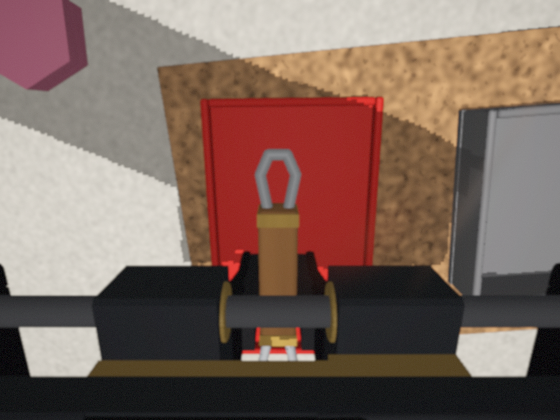

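The tool hangs level over the red tray at (278,200), lined up with the walls. Lowering.

Request:
{"op": "arm_command", "data": {
  "targets": [-0.017,-0.004,0.018,0.4,0.25,0,0,0,0,0,0.6,0.05,0,0,0,0,0,0.4,0,0,0,0,0,0,0,0,0,0,0,0,0,0,0,0,0]
}}

```text
time: 28.25
ee_pos: [0.4283, -0.3292, 0.058]
eef_rot: [0.517, 0.484, -0.517, 0.482]
ft_force: [-0.1, -0.6, -0.6]
width: 0.0181
```

```bash
python3 - <<'E'
from h import *
go([.428,-.335],.033,-4.3)
E
```

```text
t28.25 tcp [ 0.4283 -0.3292  0.058 ] jaw -3.9 tilt 0.15 w 0.0181 F [-0.1 -0.6 -0.6] q1,q7 [1.05 0.31]
turn deg [ 0.4  -0.12  0.09] units [ 0.009 -0.003  0.002] shift after turn (units, tool axes) [1.   0.   0.23]
shift units now [1.   0.   0.23] dist mm 25.7
```

Request:
{"op": "arm_command", "data": {
  "targets": [0,0,0,0.3,0,0.2,0,0,0,0,0.3,0,0,0,0,0,0,0.2,0,0,0,0,0,0,0,0,0,0,0,0,0,0,0,0,0]
}}

```text
time: 28.67
ee_pos: [0.4287, -0.3344, 0.0376]
eef_rot: [0.517, 0.483, -0.516, 0.483]
ft_force: [0.2, -0.4, -0.0]
width: 0.018
```

```bash
python3 - <<'E'
from h import *
go([.428,-.335],.033,-4.3)
E
```

```text
t28.67 tcp [ 0.4287 -0.3344  0.0376] jaw -3.8 tilt 0.05 w 0.0180 F [ 0.2 -0.4 -0. ] q1,q7 [1.04 0.31]
turn deg [ 0.46 -0.05  0.01] units [ 0.01  -0.001  0.   ] shift after turn (units, tool axes) [ 0.18 -0.03  0.03]
shift units now [ 0.18 -0.03  0.03] dist mm 4.7
```

Request:
{"op": "arm_command", "data": {
  "targets": [0,0,0,0.12,0,0,0,0,0,0,0.08,0,0,0,0,0,0,0,0,0,0]
}}

```text
time: 28.92
ee_pos: [0.4291, -0.3347, 0.0331]
eef_rot: [0.517, 0.483, -0.516, 0.483]
ft_force: [0.2, 1.3, 1.0]
width: 0.0176
```

```bash
python3 - <<'E'
from h import *
go([.428,-.335],.033,-4.3)
E
```

```text
t28.92 tcp [ 0.4291 -0.3347  0.0331] jaw -3.9 tilt 0.02 w 0.0176 F [0.2 1.3 1. ] q1,q7 [1.04 0.3 ]
turn deg [ 0.44 -0.01 -0.02] units [ 0.01 -0.   -0.  ] shift after turn (units, tool axes) [ 0.01 -0.04  0.02]
shift units now [ 0.01 -0.04  0.02] dist mm 1.1
```

Request:
{"op": "arm_command", "data": {
  "targets": [0,0,0,0,0,0,0.45,0,0,0,0,0,0,0.45,0,0,0,0,0,0,0.45,0,0,0,0,0,0,0.45,0,0,0,-0.4,0,0,0.45,0,0,0,-1,0,0,0.45,0,0,0,-1,0,0,0.6,0,0,0,-1,0,0,1,0,0,0,-1,0,0,1,0,0,0,-1,0,0,1,0,0,0,0,0,0,1]
}}

```text
time: 29.83
ee_pos: [0.4287, -0.3333, 0.1772]
eef_rot: [0.517, 0.484, -0.516, 0.483]
ft_force: [1.0, -0.6, 1.1]
width: 0.0647
```

```bash
python3 - <<'E'
from h import *
s=read_state(); im=camera("wrist"); cv2.imwrite("pics/w11.png",im[:,:,::-1])
go([.4555,-.0445],.18,-4.3)
handle("wrist",im,.026,(s["ee_pos"],s["eef_rot"]))
E
```

```text
t29.88 tcp [ 0.4281 -0.333   0.1752] jaw -3.8 tilt 0.19 w 0.0685 F [ 0.3 -0.6 -0.3] q1,q7 [1.09 0.4 ]
turn deg [ 0.53 -0.17  0.09] units [ 0.012 -0.004  0.002] shift after turn (units, tool axes) [ -0.19   0.23 -11.59]
shift units now [ -0.16   0.34 -11.59] dist mm 289.9
handle px [383. 368.] c 519.4 -503.4 size 26.4 363.5 axis 176.2
handle px [278. 205.] c 428.8 -333.0 size 70.9 19.5 axis 86.3
handle px [131. 313.] c 284.0 -428.8 size 67.0 21.4 axis 76.5
handle px [424. 311.] c 559.4 -447.3 size 21.3 65.7 axis 94.9
handle px [276. 173.] c 427.4 -333.8 size 171.7 107.6 axis 85.6
```

View pics/w11.png

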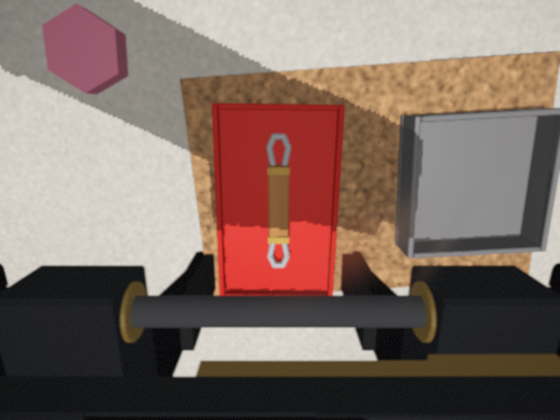

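The tool lies flat in the red tray at (278,205), centred with its axis at 86.3°. Now the kiln post.

Request:
{"op": "arm_command", "data": {
  "targets": [0,0,0,0,0,-0.8,1,0,0,0,0,0.03,-1,1,0,0,0,0,0.03,-1,1,0,0,0,0,0.03,-1,1,0,0,0,0,0.03,-1,1,0,0,0,0,0.03,-1,1,0,0,0,0,0.03,-1,1,0,0,0,0,0.03,-1,1,0,0,0,0,0.03,-1,1,0,0,0,0,0.03,-1,1,0,0,0,0,0,0,1,0,0,0,0,0,0,1]
}}

```text
time: 30.88
ee_pos: [0.4469, -0.0778, 0.1719]
eef_rot: [-0.515, -0.486, 0.518, -0.48]
ft_force: [-0.1, -0.8, -0.1]
width: 0.0871
```

```bash
cat >> h.py <<'E'
def post(name,im,z,pose=None,box=None):
    U=up(im)
    for c in blobs(mask(U,(2,14),(75,255),(105,255)),60*F*F)[:4]:
        x=dn(c.reshape(-1,2)); q=x.mean(0)
        if box and not(box[0]<q[0]<box[2] and box[1]<q[1]<box[3]): continue
        P=(onplane(name,x,z,pose)[:,:2]*1000).astype(np.float32); (cx,cy),r=cv2.minEnclosingCircle(P); (ex,ey),(w,h),a=cv2.fitEllipse(P)
        print("post px",q.round(0),"ellipse c",round(ex,1),round(ey,1),"d",round(w,1),round(h,1))
E
python3 - <<'E'
from h import *
s=read_state(); im=camera("wrist"); cv2.imwrite("pics/w12.png",im[:,:,::-1])
go([.4555,-.0445],.15,-4.3)
post("wrist",im,.072,(s["ee_pos"],s["eef_rot"]))
E
```

```text
t30.93 tcp [ 0.447  -0.0776  0.1719] jaw -3.9 tilt 0.51 w 0.0873 F [-0.5  1.5  0.4] q1,q7 [ 0.86 -0.03]
turn deg [ 0.41 -0.19  0.48] units [ 0.009 -0.004  0.011] shift after turn (units, tool axes) [ 0.88  0.24 -1.35]
shift units now [ 0.88  0.26 -1.34] dist mm 40.6
post px [288. 179.] ellipse c 455.2 -45.8 d 33.3 33.5
post px [121.   5.] ellipse c 359.7 68.2 d 9.0 13.3
post px [253. 360.] ellipse c 389.1 -182.9 d 28.4 30.0
post px [93. 17.] ellipse c 342.1 62.1 d 3.6 18.3
```

View pics/w12.png

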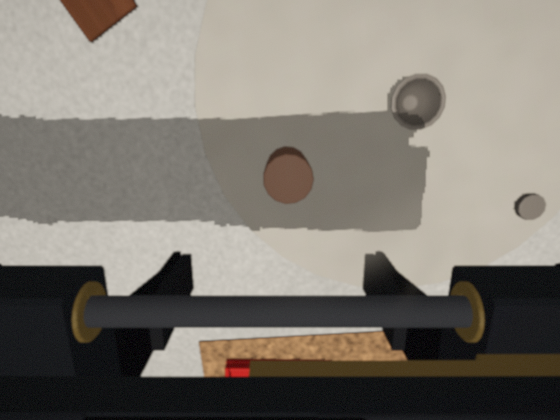

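Wrist view shows the post at (288,177), the pot at (417,101) and the button at (530,206). Post centre is (455,−46) mm with a diameter near 34 mm, consistent with the top view. Moving over it.

Request:
{"op": "arm_command", "data": {
  "targets": [0.009,-0.004,0.011,0.3,0.2,-0.6,1,0,0,0,0.3,0.06,-0.5,1,0,0,0,0.3,0,-0.15,1,0,0,0,0,0,0,1,0,0,0,0,0,0,1]
}}

```text
time: 31.35
ee_pos: [0.455, -0.0507, 0.1475]
eef_rot: [-0.52, -0.479, 0.52, -0.479]
ft_force: [-0.4, 0.1, 0.2]
width: 0.0872
```

```bash
python3 - <<'E'
from h import *
go([.4555,-.0455],.066,-4.3)
E
```

```text
t31.35 tcp [ 0.455  -0.0507  0.1475] jaw -4.7 tilt 0.06 w 0.0872 F [-0.4  0.1  0.2] q1,q7 [ 0.81 -0.14]
turn deg [-0.35  0.02  0.06] units [-0.008  0.     0.001] shift after turn (units, tool axes) [ 3.26  0.   -0.21]
shift units now [ 3.26  0.01 -0.21] dist mm 81.6
```

Request:
{"op": "arm_command", "data": {
  "targets": [0,0,0,0.5,0,-0.2,1,0,0,0,0.9,0,0,1,0,0,0,0.9,0,0,1,0,0,0,0.6,0,0,1,0,0,0,0,0,0,1,0,0,0,0,0,0,1]
}}

```text
time: 31.85
ee_pos: [0.456, -0.0527, 0.074]
eef_rot: [-0.521, -0.477, 0.522, -0.478]
ft_force: [0.2, 0.5, 0.2]
width: 0.0872
```

```bash
python3 - <<'E'
from h import *
go([.4555,-.0455],.066,-4.3)
E
```

```text
t31.85 tcp [ 0.456  -0.0527  0.074 ] jaw -5.1 tilt 0.14 w 0.0872 F [0.2 0.5 0.2] q1,q7 [ 0.76 -0.24]
turn deg [-0.81  0.14 -0.03] units [-0.018  0.003 -0.001] shift after turn (units, tool axes) [ 0.32 -0.04 -0.29]
shift units now [ 0.32 -0.05 -0.29] dist mm 10.8
```

Request:
{"op": "arm_command", "data": {
  "targets": [0,0,0,0.2,-0.03,-0.3,1,0,0,0,0.1,0,0,1,0,0,0,0,0,0,0.4,0,0,0,0,0,0,0.4]
}}

```text
time: 32.18
ee_pos: [0.4574, -0.046, 0.0687]
eef_rot: [-0.522, -0.475, 0.522, -0.479]
ft_force: [0.7, 0.5, -0.3]
width: 0.08
```

```bash
python3 - <<'E'
from h import *
go([.4555,-.0455],.066,-4.3)
E
```

```text
t32.18 tcp [ 0.4574 -0.046   0.0687] jaw -5.2 tilt 0.30 w 0.0800 F [ 0.7  0.5 -0.3] q1,q7 [ 0.74 -0.27]
turn deg [-0.93  0.2  -0.22] units [-0.021  0.005 -0.005] shift after turn (units, tool axes) [ 0.11 -0.08 -0.01]
shift units now [ 0.11 -0.08 -0.01] dist mm 3.4
```

Request:
{"op": "arm_command", "data": {
  "targets": [0,0.005,-0.005,0.1,-0.06,0,0.3,0,0,0,0,0,0,0,0,0,0,0,0,0,0,0,0,0,0,0,0,0,0,0,0,0,0,0,0,0,0,0,0,0,0,0,0,0,0,0,0,0,0,0,0,0,0,0,0,0],
  "newtons": 20
}}

```text
time: 32.85
ee_pos: [0.4567, -0.0462, 0.0674]
eef_rot: [0.523, 0.476, -0.522, 0.477]
ft_force: [0.0, -0.2, -1.1]
width: 0.035
```

```bash
python3 - <<'E'
from h import *
go([.4555,-.0455],.066,-4.3)
E
```

```text
t32.85 tcp [ 0.4567 -0.0462  0.0674] jaw -5.2 tilt 0.10 w 0.0350 F [ 0.  -0.2 -1.1] q1,q7 [ 0.74 -0.27]
turn deg [-0.93  0.01 -0.1 ] units [-0.021  0.    -0.002] shift after turn (units, tool axes) [ 0.06 -0.05 -0.03]
shift units now [ 0.06 -0.05 -0.02] dist mm 2.0
```

Request:
{"op": "arm_command", "data": {
  "targets": [0,0,0,-0.5,0,0,0,0,0,0,-1,0,0,0,0,0,0,-1,0,0,0,0,0,0,-1,0,0,0,0,0,0,0,0,0,0]
}}

```text
time: 33.27
ee_pos: [0.4548, -0.0447, 0.1598]
eef_rot: [-0.522, -0.479, 0.522, -0.476]
ft_force: [1.2, -0.0, -0.9]
width: 0.0355
```

```bash
python3 - <<'E'
from h import *
go([.596,-.323],.15,-4.3)
E
```

```text
t33.27 tcp [ 0.4548 -0.0447  0.1598] jaw -5.1 tilt 0.24 w 0.0355 F [ 1.2 -0.  -0.9] q1,q7 [ 0.81 -0.14]
turn deg [-0.78 -0.16  0.18] units [-0.017 -0.004  0.004] shift after turn (units, tool axes) [ 0.39  6.47 10.68]
shift units now [ 0.34  6.61 10.59] dist mm 312.3
```

Request:
{"op": "arm_command", "data": {
  "targets": [0,0,0,0,0.5,0.8,0,0,0,0,0,0.6,1,0,0,0,0,0,0.6,1,0,0,0,0,0,0.6,1,0,0,0,0,0,0.6,1,0,0,0,0,0,0.6,1,0,0,0,0,0,0.6,1,0,0,0,0,0,0.6,1,0,0,0,0,0,0.6,1,0,0,0,0,0,0.3,0.6,0,0,0,0,0,0,0,0,0,0,0,0,0,0,0]
}}

```text
time: 34.27
ee_pos: [0.5783, -0.3016, 0.1654]
eef_rot: [-0.521, -0.478, 0.521, -0.478]
ft_force: [0.2, 0.7, -2.3]
width: 0.0353
```

```bash
python3 - <<'E'
from h import *
go([.596,-.323],.12,-4.3)
E
```

```text
t34.27 tcp [ 0.5783 -0.3016  0.1654] jaw -4.8 tilt 0.01 w 0.0353 F [ 0.2  0.7 -2.3] q1,q7 [0.88 0.12]
turn deg [-0.54  0.01 -0.  ] units [-0.012  0.    -0.   ] shift after turn (units, tool axes) [1.81 0.77 0.8 ]
shift units now [1.81 0.78 0.79] dist mm 53.2
```

Request:
{"op": "arm_command", "data": {
  "targets": [0,0,0,0.3,0.4,0.4,0,0,0,0,0.4,0.35,0.35,0,0,0,0,0.5,0,0,0,0,0,0,0.3,0,0,0,0,0,0,0,0,0,0,0,0,0,0,0,0,0]
}}

```text
time: 34.77
ee_pos: [0.5947, -0.316, 0.1273]
eef_rot: [0.52, 0.481, -0.519, 0.479]
ft_force: [0.2, 1.0, -0.3]
width: 0.0356
```

```bash
python3 - <<'E'
from h import *
go([.596,-.323],.064,-4.3)
im=camera("scene"); cv2.imwrite("pics/s13.png",up(im[200:380,60:240][:,:,::-1],3))
E
```

```text
t34.77 tcp [ 0.5947 -0.316   0.1273] jaw -4.5 tilt 0.19 w 0.0356 F [ 0.2  1.  -0.3] q1,q7 [0.86 0.12]
turn deg [-0.24 -0.18  0.05] units [-0.005 -0.004  0.001] shift after turn (units, tool axes) [2.53 0.07 0.28]
shift units now [2.53 0.08 0.28] dist mm 63.7
```

View pics/s13.png

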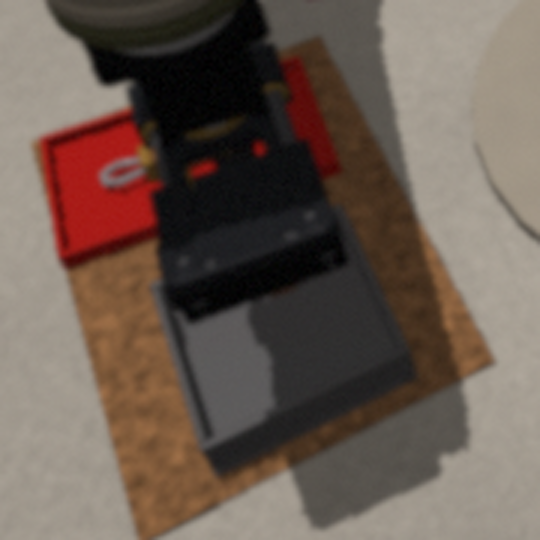

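The bin floor at (300,350) is clear and the gripper hangs above it. Lowering.

Request:
{"op": "arm_command", "data": {
  "targets": [0,0,0,0.5,0.06,0.25,0,0,0,0,0.7,0,0,0,0,0,0,0.5,0,0,0,0,0,0,0.2,0,0,0,0,0,0,0,0,0,0,0,0,0,0,0,0,0]
}}

```text
time: 35.32
ee_pos: [0.596, -0.3226, 0.0785]
eef_rot: [0.52, 0.48, -0.518, 0.48]
ft_force: [0.5, -0.8, -1.4]
width: 0.0354
```

```bash
python3 - <<'E'
from h import *
go([.596,-.323],.0635,-4.3)
E
```

```text
t35.32 tcp [ 0.596  -0.3226  0.0785] jaw -4.5 tilt 0.12 w 0.0354 F [ 0.5 -0.8 -1.4] q1,q7 [0.85 0.11]
turn deg [-0.16 -0.08 -0.09] units [-0.004 -0.002 -0.002] shift after turn (units, tool axes) [0.6  0.   0.01]
shift units now [ 0.6  -0.    0.02] dist mm 15.0
```

Request:
{"op": "arm_command", "data": {
  "targets": [0,0,0,0.3,0,0,0,0,0,0,0.18,0,0,0,0,0,0,0,0,0,0]
}}

```text
time: 35.57
ee_pos: [0.5968, -0.323, 0.0668]
eef_rot: [0.52, 0.479, -0.518, 0.481]
ft_force: [-0.9, 0.3, -2.1]
width: 0.0355
```

```bash
python3 - <<'E'
from h import *
go([.596,-.323],.0635,-4.3)
E
```

```text
t35.57 tcp [ 0.5968 -0.323   0.0668] jaw -4.5 tilt 0.20 w 0.0355 F [-0.9  0.3 -2.1] q1,q7 [0.85 0.1 ]
turn deg [-0.18 -0.03 -0.2 ] units [-0.004 -0.001 -0.004] shift after turn (units, tool axes) [ 0.13 -0.03  0.  ]
shift units now [ 0.13 -0.03  0.  ] dist mm 3.4
```

Request:
{"op": "arm_command", "data": {
  "targets": [0,0,0,0.12,0,0,0,0,0,0,0.05,0,0,0,0,0,0,0,0,0,0]
}}

```text
time: 35.82
ee_pos: [0.5973, -0.3231, 0.0636]
eef_rot: [0.52, 0.479, -0.518, 0.481]
ft_force: [-1.0, -0.1, -1.0]
width: 0.0357
```

```bash
python3 - <<'E'
from h import *
go([.596,-.323],.0635,-4.3)
E
```

```text
t35.82 tcp [ 0.5973 -0.3231  0.0636] jaw -4.5 tilt 0.25 w 0.0357 F [-1.  -0.1 -1. ] q1,q7 [0.85 0.1 ]
turn deg [-0.18  0.   -0.25] units [-0.004  0.    -0.006] shift after turn (units, tool axes) [ 0.   -0.05 -0.  ]
shift units now [ 0.   -0.05 -0.  ] dist mm 1.3
```

Request:
{"op": "arm_command", "data": {
  "targets": [0,0,0,0.06,0,0,0,0,0,0,0.03,0,0,0,0,0,0,0,0,0,0]
}}

```text
time: 36.07
ee_pos: [0.5979, -0.3235, 0.0636]
eef_rot: [0.52, 0.478, -0.518, 0.482]
ft_force: [-0.4, -0.5, -1.0]
width: 0.0354
```

```bash
python3 - <<'E'
from h import *
go([.596,-.323],.0635,-4.3)
E
```

```text
t36.07 tcp [ 0.5979 -0.3235  0.0636] jaw -4.5 tilt 0.34 w 0.0354 F [-0.4 -0.5 -1. ] q1,q7 [0.85 0.1 ]
turn deg [-0.19  0.08 -0.33] units [-0.004  0.002 -0.007] shift after turn (units, tool axes) [ 0.01 -0.08 -0.01]
shift units now [ 0.01 -0.08 -0.01] dist mm 1.9
```

Request:
{"op": "arm_command", "data": {
  "targets": [0,0,0,0.12,-0.05,0,0,0,0,0,0.05,0,0,0]
}}

```text
time: 36.23
ee_pos: [0.5982, -0.3239, 0.0629]
eef_rot: [0.521, 0.477, -0.518, 0.483]
ft_force: [-2.9, 1.7, 5.9]
width: 0.0356
```

```bash
python3 - <<'E'
from h import *
go([.596,-.323],.0615,-4.3)
E
```

```text
t36.23 tcp [ 0.5982 -0.3239  0.0629] jaw -4.5 tilt 0.58 w 0.0356 F [-2.9  1.7  5.9] q1,q7 [0.85 0.1 ]
turn deg [-0.19  0.19 -0.55] units [-0.004  0.004 -0.012] shift after turn (units, tool axes) [ 0.05 -0.09 -0.03]
shift units now [ 0.05 -0.09 -0.03] dist mm 2.7
```

The post is on the bin floor (+5.9 N). Release and rise.

Request:
{"op": "arm_command", "data": {
  "targets": [0,0,0,-0.05,0,0,0,0,0,0,0,0,0,0.7,0,0,0,0,0,0,0.7,0,0,0,0,0,0,0.7,0,0,0,0,0,0,0.7,0,0,0,-0.5,0,0,0.8,0,0,0,-1,0,0,0.8,0,0,0,-1,0,0,1,0,0,0,-1,0,0,1,0,0,0,-1,0,0,1,0,0,0,0,0,0,1]
}}

```text
time: 37.15
ee_pos: [0.5964, -0.3225, 0.1829]
eef_rot: [0.521, 0.478, -0.517, 0.483]
ft_force: [-0.1, -0.9, 1.0]
width: 0.0845
```

```bash
python3 - <<'E'
from h import *
s=read_state(); im=camera("wrist"); cv2.imwrite("pics/w14.png",im[:,:,::-1])
go([.25,-.56],.25,-4.3)
post("wrist",im,.068,(s["ee_pos"],s["eef_rot"]))
E
```

```text
t37.20 tcp [ 0.5959 -0.3224  0.1808] jaw -4.4 tilt 0.37 w 0.0857 F [-0.3  1.1 -0.1] q1,q7 [0.87 0.15]
turn deg [-0.13  0.03 -0.36] units [-0.003  0.001 -0.008] shift after turn (units, tool axes) [ -2.77 -13.08  10.52]
shift units now [ -2.85 -13.04  10.55] dist mm 425.3
post px [169. 128.] ellipse c 507.4 -274.5 d 95.7 257.4
post px [280. 217.] ellipse c 598.7 -322.8 d 33.3 33.6
post px [348. 226.] ellipse c 881.2 -877.9 d 191.6 1123.0
post px [ 82. 224.] ellipse c 448.0 -316.0 d 12.5 57.0
```

View pics/w14.png

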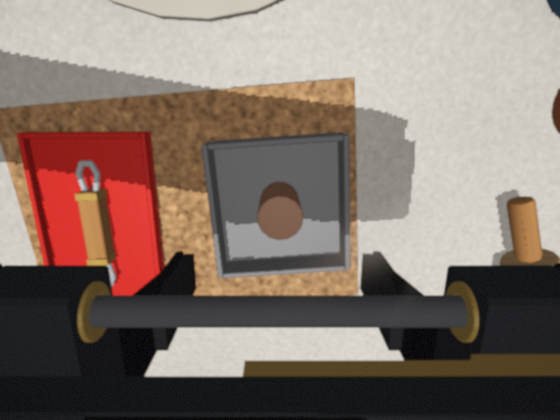

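The post stands upright in the bin at (280,217), clear of the walls. I'll withdraw the arm for a final check.

Request:
{"op": "arm_command", "data": {
  "targets": [0,0,0,-0.5,0,0.3,1,0,0,0,-0.3,-0.5,0.8,1,0,0,0,-0.3,-0.9,1,1,0,0,0,-0.2,-0.9,1,1,0,0,0,-0.2,-0.9,1,1,0,0,0,-0.2,-0.9,1,1,0,0,0,-0.2,-0.9,1,1,0,0,0,0,-0.9,1,1,0,0,0,0,-0.9,1,1,0,0,0,0,-0.5,0.5,1,0,0,0,0,0,0,1,0,0,0,0,0,0,1]
}}

```text
time: 38.2
ee_pos: [0.3862, -0.5279, 0.2241]
eef_rot: [0.519, 0.483, -0.516, 0.48]
ft_force: [1.3, 0.1, -0.0]
width: 0.087
```

```bash
python3 - <<'E'
from h import *
go()
t=camera("top"); c=camera("scene"); cv2.imwrite("pics/top15.png",t[:,:,::-1]); cv2.imwrite("pics/s15.png",c[:,:,::-1])
for n,im,b in(("top",t,(95,170,200,275)),("scene",c,(330,130,445,205))):
    d=meas_tiles(n,im,.028,b); print(n,d)
    k=list(d)
    for i in range(len(k)):
        for j in range(i): print(k[i],k[j],np.linalg.norm(d[k[i]][0]-d[k[j]][0]).round(4))
a=np.radians(-4.5)
for k,v in meas_tiles("top",t,.028,(95,170,200,275)).items():
    e=v[0]-[.4802,.3288]; print(k,"tray xy",(np.array([[np.cos(a),np.sin(a)],[-np.sin(a),np.cos(a)]])@e).round(4))
handle("top",t,.026,None,(370,215,465,280)); post("top",t,.068,None,(385,140,450,205))
o=cv2.imread("pics/top0.png")[:,:,::-1]
for p in((280,190),(319,147)):
    g=[cv2.cvtColor(up(i[p[1]-15:p[1]+15,p[0]-15:p[0]+15]),cv2.COLOR_RGB2GRAY).astype(np.float32) for i in(o.copy(),t)]
    print("bystander shift px",np.array(cv2.phaseCorrelate(*g)[0])/F)
E
```

```text
t38.20 tcp [ 0.3862 -0.5279  0.2241] jaw -4.1 tilt 0.38 w 0.0870 F [ 1.3  0.1 -0. ] q1,q7 [1.28 0.64]
shift units now [0. 0. 0.] dist mm 0.0
top {'blue': (array([0.513 , 0.3255]), 30.1, 0.0546), 'yellow': (array([0.4637, 0.3551]), 30.1, 0.0576), 'green': (array([0.4628, 0.296 ]), 30.0, 0.0559)}
yellow blue 0.0575
green blue 0.0582
green yellow 0.0591
scene {'blue': (array([0.5147, 0.3251]), 31.0, 0.0552), 'yellow': (array([0.4631, 0.3578]), 30.3, 0.0572), 'green': (array([0.4645, 0.2974]), 29.5, 0.0535)}
yellow blue 0.0611
green blue 0.0573
green yellow 0.0604
blue tray xy [ 0.033  -0.0007]
yellow tray xy [-0.0185  0.0249]
green tray xy [-0.0148 -0.0341]
handle px [410. 217.] c 508.9 -320.7 size 308.7 201.3 axis 0.1
handle px [420. 245.] c 428.4 -333.2 size 73.1 19.8 axis 86.3
post px [420. 171.] ellipse c 597.8 -324.0 d 32.2 32.6
bystander shift px [ 0.00398674 -0.01958185]
bystander shift px [0.02490513 0.00898822]
```

View pics/top15.png

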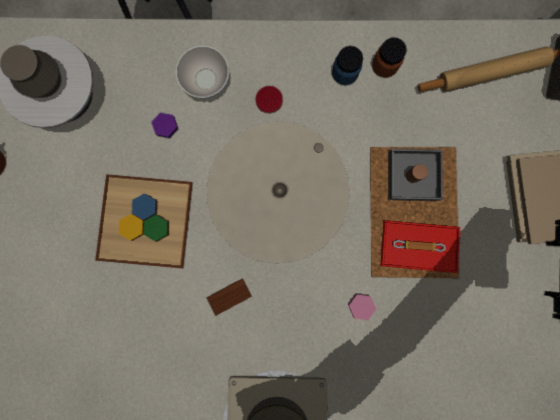

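View pics/s15.png

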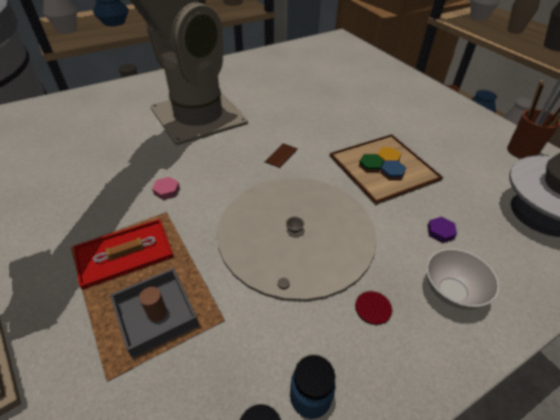

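Top view: the cluster is at (144,207)/(131,228)/(156,228), the post at (420,172) and the tool at (420,245). The pot and button have not shifted. Centre spacings read 57.5–59.1 mm from the top but up to 61 mm from the scene camera, whose yellow outline is probably polluted by the wood. The limit is 62 mm, so I'll settle it with one close wrist view before handing in.

```bash
python3 - <<'E'
from h import *
go([.485,.25],.2,-4.3)
E
```

```text
t38.30 tcp [ 0.3874 -0.527   0.2242] jaw -4.0 tilt 0.38 w 0.0869 F [ 0.1  1.  -1.2] q1,q7 [1.28 0.64]
turn deg [ 0.29 -0.38 -0.01] units [ 0.006 -0.008 -0.   ] shift after turn (units, tool axes) [  0.97   1.56 -31.28]
shift units now [  1.18   1.72 -31.27] dist mm 783.5
```

Request:
{"op": "arm_command", "data": {
  "targets": [0,0,0,0,0.3,-0.8,1,0,0,0,0,0.4,-1,1,0,0,0,0,0.4,-1,1,0,0,0,0,0.4,-1,1,0,0,0,0,0.4,-1,1,0,0,0,0,0.4,-1,1,0,0,0,0,0.4,-1,1,0,0,0,0,0.4,-1,1,0,0,0,0,0.4,-1,1,0,0,0,0,0.4,-1,1,0,0,0,0,0.4,-1,1,0,0,0,0,0.4,-1,1]
}}

```text
time: 39.3
ee_pos: [0.5368, -0.2102, 0.2258]
eef_rot: [0.515, 0.49, -0.508, 0.486]
ft_force: [1.2, -0.5, -0.5]
width: 0.0868
```

Request:
{"op": "arm_command", "data": {
  "targets": [0,0,0,0,0,-1,1,0,0,0,0,0,-1,1,0,0,0,0,0,-1,1,0,0,0,0,0,-1,1,0,0,0,0,0,-1,1,0,0,0,0,0,-1,1,0,0,0,0,0,-1,1,0,0,0,0,-0.1,-1,1,0,0,0,0,-0.1,-1,1,0,0,0,0,-0.1,-1,1,0,0,0,0,-0.1,-1,1,0,0,0,0,-0.1,-1,1]
}}

```text
time: 40.3
ee_pos: [0.5309, 0.1337, 0.2312]
eef_rot: [0.506, 0.502, -0.496, 0.496]
ft_force: [0.6, 0.0, 0.2]
width: 0.0872
```

```bash
python3 - <<'E'
from h import *
go([.485,.25],.18,-4.3)
E
```

```text
t40.30 tcp [0.5309 0.1337 0.2312] jaw -0.3 tilt 0.97 w 0.0872 F [0.6 0.  0.2] q1,q7 [ 0.48 -0.5 ]
turn deg [ 4.02 -0.95 -0.22] units [ 0.089 -0.021 -0.005] shift after turn (units, tool axes) [ 2.05 -2.18 -4.5 ]
shift units now [ 2.12 -1.87 -4.61] dist mm 135.1
```

Request:
{"op": "arm_command", "data": {
  "targets": [0,-0.021,-0.005,0.3,-0.5,-0.9,1,0,0,0,0.5,-0.5,-1,1,0,0,0,0.5,-0.4,-1,1,0,0,0,0.4,-0.4,-1,1,0,0,0,0,0,-0.3,1,0,0,0,0,0,0,1,0,0,0,0,0,0,1]
}}

```text
time: 40.88
ee_pos: [0.4738, 0.263, 0.1893]
eef_rot: [0.495, 0.507, -0.492, 0.506]
ft_force: [-0.6, -0.3, -0.7]
width: 0.087
```

```bash
python3 - <<'E'
from h import *
go([.485,.25],.18,-4.3)
s=read_state(); im=camera("wrist"); cv2.imwrite("pics/w16.png",im[:,:,::-1])
d=meas_tiles("wrist",im,.028,None,(s["ee_pos"],s["eef_rot"]));print(d)
k=list(d)
for i in range(len(k)):
    for j in range(i): print(k[i],k[j],np.linalg.norm(d[k[i]][0]-d[k[j]][0]).round(4))
E
```

```text
t40.88 tcp [0.4738 0.263  0.1893] jaw 1.5 tilt 0.29 w 0.0870 F [-0.6 -0.3 -0.7] q1,q7 [ 0.25 -0.78]
turn deg [ 5.77 -0.28 -0.1 ] units [ 0.128 -0.006 -0.002] shift after turn (units, tool axes) [0.37 0.48 0.49]
shift units now [0.37 0.43 0.53] dist mm 19.5
{'blue': (array([0.5137, 0.3274]), 30.1, 0.054), 'yellow': (array([0.465 , 0.3565]), 30.5, 0.0542), 'green': (array([0.4632, 0.2973]), 30.1, 0.0547)}
yellow blue 0.0567
green blue 0.0588
green yellow 0.0592
```

View pics/w16.png

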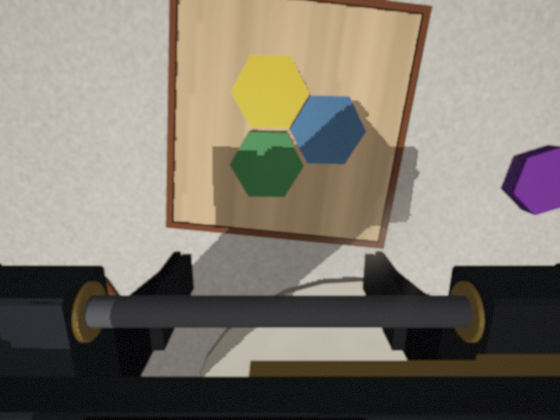

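The close wrist view shows yellow (270,92), blue (328,130) and green (266,163) flat with parallel faces. Spacings are 56.7, 58.8 and 59.2 mm, agreeing with the top view and below 62 mm. The gripper is clear and open, so I'm handing in.

```bash
python3 - <<'E'
from bench import *
print(close_job())
E
```

```text
the job is handed in; nothing more can be done
None
```

I sorted everything on the board and handed the job in at about 41 s of the 125 s allowed; no verdict was reported.

- **Tiles:** green, blue and yellow were each set down by feel and lie flat in the plywood tray as a honeycomb. Their faces are parallel to within about 1°. The last wrist view put the centres 56.7, 58.8 and 59.2 mm apart (top view 57.5, 58.2 and 59.1 mm, limit 62 mm). The faces are not pressed tight; gaps of up to about 3 mm remain.
- **Post and tool:** the kiln post stands upright near the middle of the grey bin. The loop tool lies flat and centred in the red tray.
- **Left alone:** the pot and button showed no shift between the first and last top views, and I did not touch the purple and pink look-alikes.
- **Check that disagreed:** the scene camera read up to 61.1 mm for the yellow–blue pair. Its outline of the yellow tile looked distorted by the wood behind it, so I relied on the top and wrist views, which agree with each other.

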